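# Load and start the bolster finishing bowl

## Task

Load the finishing machine: lift the lid off its bowl and lay it on the cork pad, pour all the ceramic balls from the steel cup into the bowl, stand the empty cup upright back in the middle of its rubber mat, and then lift every brass bolster out of the parts tray and into the bowl (leave the wooden handle scale in the tray). When everything is in, put the lid back flat and centred on the bowl, and last press the start button fully down and let go; do not disturb the other things on the bench.

Things in the scene. Friction and masses are not known exactly. Their poses are not given: they have to be found in the camera images.
- bowl_rim (a point): centre of the mouth of the finishing machine's open round bowl (grey plastic on a grey housing, fixed to the bench), at rim height, 120 mm above the bench; z up, x away from the front box. Bowl outside radius 92 mm at the rim; inside radius about 87 mm at the rim and 83 mm at the flat floor, which lies 84 mm below the rim. Housing foot radius 98 mm.
- start_top (a point): centre of the top of the black round start button (radius 14 mm) on the 80 x 80 mm, 46 mm high box at the front of the machine, 137 mm from the bowl's axis; pressed straight down.
- start (a joint): start button travel: 0 when up, 0.006 m fully down (about 5 N, springs back); it counts as pressed beyond 0.004.
- lid: the bowl's loose lid, 220 g: black disc, radius 94 mm, 6 mm thick, over an 8 mm deep tapered plug (radius 70 mm at the bottom, 77 mm at the top) that drops into the bowl; on top an upright aluminium knob, 28 mm diameter, 30 mm high. 44 mm high in all. Origin: centre of the plug's underside, z up; seated, 8 mm below bowl_rim. It starts on the bowl.
- mat: round black rubber mat of radius 60 mm, 4 mm thick, fixed to the bench, on which the cup starts; origin under its centre.
- pad: round cork pad of radius 100 mm, 4 mm thick, fixed to the bench, to lay the lid on; origin under its centre.
- cup: steel cup holding the balls, no handle: straight round wall, 80 mm high, outside radius 32 mm, wall 3.5 mm, floor 4 mm, 120 g; origin: centre of its underside, z up towards the mouth. The balls may cling together: tip the mouth 20 to 35 degrees below level, and shake if need be.
- tray: dark steel open parts tray 270 (x) x 250 (y) mm, 40 mm high, 4 mm walls and floor, fixed to the bench; origin: centre of its underside.
- scale: dark wood knife-handle scale 26 x 75 x 10 mm lying in the tray among the bolsters, to be left in the tray; origin: centre of its underside, long side along y.
- ball0: white ceramic finishing ball, 18 mm diameter, 12 g, origin at its centre; 4 to 7 of the balls are present, all in the cup at the start.
- ball1: white ceramic finishing ball, 18 mm diameter, 12 g, origin at its centre; 4 to 7 of the balls are present, all in the cup at the start.
- ball2: white ceramic finishing ball, 18 mm diameter, 12 g, origin at its centre; 4 to 7 of the balls are present, all in the cup at the start.
- ball3: white ceramic finishing ball, 18 mm diameter, 12 g, origin at its centre; 4 to 7 of the balls are present, all in the cup at the start.
- ball4: white ceramic finishing ball, 18 mm diameter, 12 g, origin at its centre; 4 to 7 of the balls are present, all in the cup at the start.
- ball5: white ceramic finishing ball, 18 mm diameter, 12 g, origin at its centre; 4 to 7 of the balls are present, all in the cup at the start.
- ball6: white ceramic finishing ball, 18 mm diameter, 12 g, origin at its centre; 4 to 7 of the balls are present, all in the cup at the start.
- bolster0: brass knife bolster, a block 20 mm (x) by 40 mm (y) by 16 mm (z) with a dark slot mark on top, 100 g, lying flat in the tray at the start; origin: centre of its underside; 2 to 4 of the bolsters are present.
- bolster1: brass knife bolster, a block 20 mm (x) by 40 mm (y) by 16 mm (z) with a dark slot mark on top, 100 g, lying flat in the tray at the start; origin: centre of its underside; 2 to 4 of the bolsters are present.
- bolster2: brass knife bolster, a block 20 mm (x) by 40 mm (y) by 16 mm (z) with a dark slot mark on top, 100 g, lying flat in the tray at the start; origin: centre of its underside; 2 to 4 of the bolsters are present.
- bolster3: brass knife bolster, a block 20 mm (x) by 40 mm (y) by 16 mm (z) with a dark slot mark on top, 100 g, lying flat in the tray at the start; origin: centre of its underside; 2 to 4 of the bolsters are present.
- jar: bystander, not to be disturbed: capped jar, radius 30 mm, 100 mm high; origin under its centre.
- beltroll: bystander, not to be disturbed: roll of abrasive belt, radius 38 mm, 50 mm high; origin under its centre.
- sandblock: bystander, not to be disturbed: cork sanding block 40 x 60 x 30 mm; origin under its centre.
- brush: bystander, not to be disturbed: bench brush lying down; origin under its centre.

How it is judged:
By the outcome, as a careful person would: the job done as asked, in the order asked, and still so for the second after the job is handed in, with the robot touching nothing.
Of ball0, ball1, ball2, ball3, ball4, ball5, ball6 only 4 to 7 are there at a start; the rules pass over those that are not, and their reading is None.
Of bolster0, bolster1, bolster2, bolster3 only 2 to 4 are there at a start; the rules pass over those that are not, and their reading is None.
At some moment in a run one of lid, bolster0, bolster1, bolster2, bolster3 may be knocked a few centimetres aside while the robot is not near it.
It also fails if it takes over 210 s, if anything falls off the work surface, if the arm or the gripper's body presses on something with over 40 N, if the wrist force passes 120 N, or if a joint passes its speed limit or range.

## Robot

A 6-joint arm with a two-finger parallel gripper is mounted at the origin on the work surface. World frame = base frame: x ahead of the robot, y to its left, z up, the work surface at z = 0. Lengths are in m, angles in rad, forces in N, time in s.
With the tool pointing down it reaches from about 0.275 to 0.975 m from the base axis. Payload 8.4 kg.
Tool frame: the origin (TCP) lies midway between the tips of the shut fingers; the grasp point (between the pads) lies 19 mm behind it (r.grip_depth is the distance from the TCP to the grasp point, in m); z points along the fingers, x is the direction in which the jaws open and shut, and the axes are right-handed (so a half turn about z gives the same grasp; the last joint's range is limited). The gripper opens to 92 mm and grips with 3 to 60 N. Pads are 20 mm wide; open, the fingers measure 128 mm over their backs; the gripper's body (75 mm by 189 mm) begins 69 mm behind the grasp point.
Start: joints at [1.228, 0.353, 1.633, -0, 1.155, -0.002], TCP at [0.209, 0.589, 0.215] pointing down, gripper open.
Joint ranges: [-2.63, 2.63], [-0.92, 2.1], [0.06, 2.66], [-1.3, 4.44], [0, 2.69], [-3.02, 3.02]. Speed limits (rad/s): [2.22, 2.22, 2.79, 3.14, 3.14, 3.14].

## Interface

Orientations are given as a rotation vector (axis times angle).
In Python, from workcell import r gives the robot as it stands.
- The arm moves only by the tool arm_command, never from a script. Its argument "moves" is text: rows parted by semicolons, each of 5 numbers parted by spaces: the shift along the tool's x, y, z in m, then the turn about the tool's z in degrees, then the opening, from 0 (shut) to 1 (fully open). A call has 1 to 5 rows; each row shifts and turns the commanded pose from where the row before left it, along the tool's axes as they then stand; what a row does not reach is not made up. A row lasts 1/12 s, in which the tool goes at most 41.7 mm and 7.16 degrees, less where a joint would pass 70% of its speed; a pose out of reach is approached as far as the arm can. A call with a gripper value outside its range is refused whole. The fingers move at their own pace and stop on an object; "force" is the grip in N (left out, the last holds). Time passes only in rows, so rows that do not move let the fingers close. It gives the time, the measured TCP pose, the force and the opening at its end, in the units of the state.
- r.state(): the state, without advancing time (a new reading comes with each control period).
- r.read_camera(name): name is "scene" or "top"; returns the picture (480x640x3 uint8, red, green, blue); there is no depth.
- r.camera_model(name): a dict with "fx", "fy", "cx", "cy" (pixels), "world_from_camera" (4x4, takes a point from camera to world coordinates). Camera axes: x right, y up, looking along -z (the intrinsics and any distortion apply to the point x, -y, -z); pixel columns grow to the right and rows downward; lengths in m; the calibration is good to about 2 mm. A picture is of the moment at which its call begins. camera_model takes no time and is no camera call.
- r.close_job(): hands the job in, once; it reports no verdict.
Trained networks look in the newest picture that a camera, given by its name, has taken for a name from the list of things; names that differ only in an ending like _2 or _b are one class to them, and where a whole thing is asked for, a point or a joint stands for the part that bears it (a point fixed in the world has none). Each returns a list of dicts, best first, with "conf" (0 to 1); they miss things now and then, are a little off and sometimes report something else, mostly with a low value. They report only what shows in the picture. A call takes as long as a camera call.
- r.recognise(name, camera): "point" ([column, row] in pixels, amid what is visible of it).
- r.cut_out(name, camera): "pixels" (480x640 bool, what is visible of it) and "point" ([column, row] in pixels, amid what is visible of it).
- r.mark_of(name, camera): "point" ([column, row] in pixels: a listed point, or the origin of a listed thing).
The state is a dict: "time_s": time; "joint_positions": joint angles; "joint_velocities": joint speeds; "joint_torque": joint torques, N m; "position": TCP position; "ee_rot": TCP orientation; "ft_force": force on the tool from outside, world axes, zero at the start; "wrist_torque": the same for the moment, N m; "gripper_width": finger opening in m.
Only numpy, scipy, OpenCV 4.12 (cv2) and the standard library are available. Lean on these libraries where they do the work, as an engineer would, in place of code of your own. Each camera call takes 0.05 s, during which the arm holds its last target.

## Working session

There is one attempt and no reset: what is moved stays moved. The work goes in short steps, Python scripts to look and compute and a tool call to move; the robot and the scene stay as the last step left them, time stands still between calls to the robot, and variables do not carry over. Pictures are saved under pics/ and viewed, and the job is handed in when it is done.

Besides the shell and the picture viewer there is one more tool, called as name(argument=value, ...) on one line, values as JSON. arm_command: Moves the arm, as the interface text tells. Its arguments: {"type":"object","properties":{"moves":{"type":"string"},"force":{"type":"number"}},"required":["moves"]}

```bash
ls; mkdir -p pics; cat > h.py <<'E'
import numpy as np, cv2
from workcell import r
from scipy.spatial.transform import Rotation as R
def snap(cam,fn):
    im=r.read_camera(cam); cv2.imwrite('pics/'+fn,cv2.cvtColor(np.asarray(im),cv2.COLOR_RGB2BGR)); return im
def ray(cam,px):
    m=r.camera_model(cam); T=np.array(m["world_from_camera"])
    K=np.array([[m["fx"],0,m["cx"]],[0,m["fy"],m["cy"]],[0,0,1]],float)
    d=m.get("dist",m.get("distortion"))
    u=cv2.undistortPoints(np.array([[px]],float),K,None if d is None else np.array(d,float))[0,0]
    v=T[:3,:3]@np.array([u[0],-u[1],-1.0]); return T[:3,3],v
def at(cam,px,z):
    o,v=ray(cam,px); return o+v*(z-o[2])/v[2]
def proj(cam,p):
    m=r.camera_model(cam); T=np.linalg.inv(np.array(m["world_from_camera"]))
    c=T[:3,:3]@np.array(p)+T[:3,3]
    return np.array([m["fx"]*c[0]/-c[2]+m["cx"], m["fy"]*(-c[1])/-c[2]+m["cy"]])
E
python3 - <<'E'
from h import *
np.set_printoptions(precision=4,suppress=True)
print(r.state())
for c in("scene","top"):
    print(r.camera_model(c)); snap(c,c+"0.png")
E
```

```text
pics
{'time_s': 0.0, 'joint_positions': array([ 1.2276,  0.3536,  1.6341,  0.    ,  1.1552, -0.0024]), 'joint_velocities': array([-0.0005, -0.0003,  0.0007,  0.0001, -0.0011, -0.0004]), 'joint_torque': array([ -0.0001, -59.3825, -33.4222,   0.0696,   0.0232,  -0.0001]), 'position': array([0.2087, 0.5886, 0.2139]), 'ee_rot': array([ 2.5653,  1.8121, -0.0018]), 'ft_force': array([-0.7112, -0.2345, -0.5533]), 'wrist_torque': array([-0.046 ,  0.0227, -0.0448]), 'gripper_width': 0.09163615753846284}
{'fx': 526.4327266176433, 'fy': 526.4327266176433, 'cx': 314.69966044000824, 'cy': 238.82607693060243, 'world_from_camera': array([[ 0.6285, -0.4788,  0.613 ,  1.1477],
       [ 0.7774,  0.3622, -0.5142, -0.5188],
       [ 0.0242,  0.7997,  0.5998,  0.6854],
       [ 0.    ,  0.    ,  0.    ,  1.    ]])}
{'fx': 618.3026251503485, 'fy': 618.3026251503485, 'cx': 333.22035240298436, 'cy': 239.50564100994418, 'world_from_camera': array([[ 0.0089,  0.9901, -0.1399,  0.4103],
       [-1.    ,  0.0091,  0.0009, -0.032 ],
       [ 0.0022,  0.1399,  0.9902,  1.2713],
       [ 0.    ,  0.    ,  0.    ,  1.    ]])}
```

View pics/top0.png

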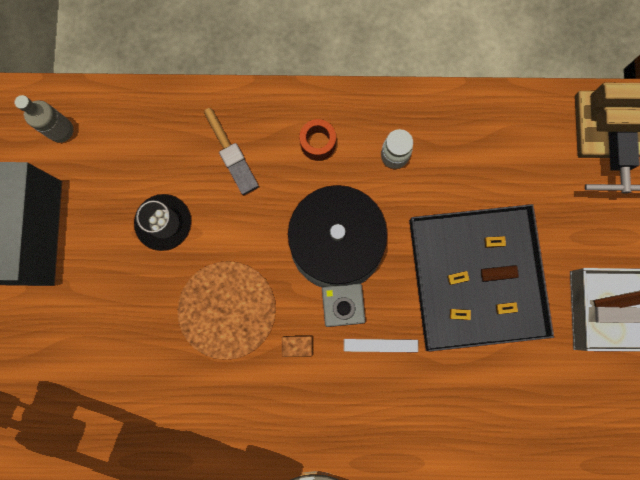

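View pics/scene0.png

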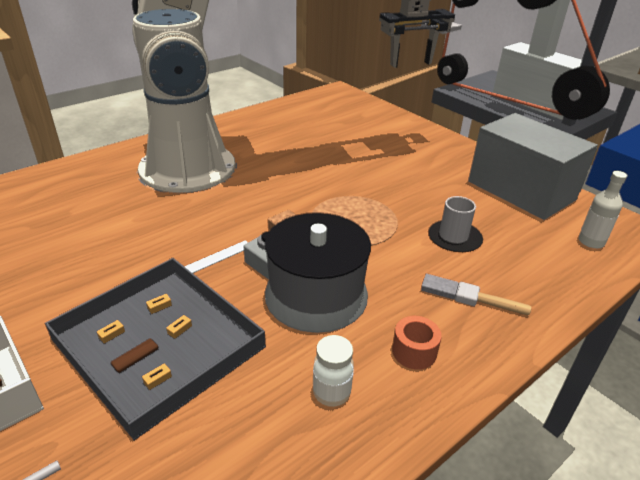

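```bash
python3 - <<'E'
from h import *
np.set_printoptions(precision=4,suppress=True)
Z={'lid':.112,'cup':.004,'mat':0,'pad':0,'tray':0,'scale':.004,'bolster0':.004,'start_top':None,'bowl_rim':.12,'ball0':.02,'jar':0,'beltroll':0,'sandblock':0,'brush':0}
for n,z in Z.items():
    for c in("top","scene"):
        for d in r.mark_of(n,c)[:7 if n[:4] in('bols','ball') else 2]:
            print(n,c,np.round(d['point'],1),round(d['conf'],2), at(c,d['point'],.06 if z is None else z))
print(r.state()['time_s'])
E
```

```text
lid top [455.4 278.8] 0.63 [ 0.5017 -0.2631  0.112 ]
lid top [335.  236.7] 0.58 [ 0.5795 -0.0364  0.112 ]
lid scene [314.3 246.9] 0.96 [ 0.5799 -0.0428  0.112 ]
cup top [160.6 218.8] 0.82 [0.6295 0.326  0.004 ]
cup scene [450.5 232.5] 0.58 [0.6149 0.3203 0.004 ]
mat top [161.1 221.6] 0.78 [0.6243 0.3258 0.    ]
mat scene [455.7 233. ] 0.98 [0.6201 0.3331 0.    ]
mat scene [330.9 393.2] 0.18 [ 0.775  -0.1636  0.    ]
pad top [227.1 310.4] 0.66 [0.4417 0.1823 0.    ]
pad scene [353.3 224.5] 0.98 [0.458  0.1723 0.    ]
tray top [478.3 280.7] 0.89 [ 0.5071 -0.3325  0.    ]
tray top [335.6 237. ] 0.4 [ 0.5952 -0.0381  0.    ]
tray scene [160.7 343.3] 0.67 [ 0.5194 -0.3264  0.    ]
scale top [501.1 273.7] 0.68 [ 0.5216 -0.3788  0.004 ]
scale top [154.1 220.8] 0.34 [0.6252 0.3393 0.004 ]
scale scene [133. 357.] 0.88 [ 0.5228 -0.3764  0.004 ]
bolster0 top [457.5 277.3] 0.74 [ 0.5134 -0.289   0.004 ]
bolster0 top [505.5 309.9] 0.72 [ 0.4477 -0.3856  0.004 ]
bolster0 top [494.4 240.3] 0.54 [ 0.5908 -0.3669  0.004 ]
bolster0 top [453.7 314.6] 0.53 [ 0.4372 -0.2798  0.004 ]
bolster0 scene [112.9
[... 838 characters left out ...]
0.38 [ 0.5213 -0.3774  0.    ]
jar scene [331.5 390.9] 0.96 [ 0.7723 -0.1601  0.    ]
beltroll top [318.  139.5] 0.87 [0.8043 0.0011 0.    ]
beltroll top [163.  220.9] 0.71 [0.6258 0.3219 0.    ]
beltroll scene [413. 351.] 0.91 [ 0.7954  0.0024 -0.    ]
beltroll scene [447.3 234.6] 0.2 [0.6126 0.3132 0.    ]
sandblock top [293.6 346.4] 0.9 [0.3704 0.0452 0.    ]
sandblock top [160.1 223.4] 0.49 [0.6205 0.3277 0.    ]
sandblock scene [285.8 230.2] 0.58 [0.3839 0.0377 0.    ]
brush top [227.4 147.8] 0.95 [0.7842 0.1929 0.    ]
brush top [497.2 240.8] 0.48 [ 0.5904 -0.3738  0.    ]
brush scene [473.2 301.1] 0.87 [0.7815 0.1849 0.    ]
brush scene [157.6 342.2] 0.65 [ 0.5139 -0.3294  0.    ]
1.5
```

```bash
cat >> h.py <<'E'
def toppts(img,z,x0,y0,w=.16,s=.0005):
    # rectified top-view patch at plane z: rows: x decreasing, cols: y decreasing
    n=int(w/s); 
    g=np.array([[x0+w/2,y0+w/2],[x0+w/2,y0-w/2],[x0-w/2,y0-w/2],[x0-w/2,y0+w/2]])
    src=np.float32([proj('top',[a,b,z]) for a,b in g]); dst=np.float32([[0,0],[n,0],[n,n],[0,n]])
    return cv2.warpPerspective(img,cv2.getPerspectiveTransform(src,dst),(n,n)), (lambda c,rw:(x0+w/2-rw*s, y0+w/2-c*s))
E
python3 - <<'E'
from h import *
np.set_printoptions(precision=4,suppress=True)
im=cv2.cvtColor(cv2.imread('pics/top0.png'),cv2.COLOR_BGR2RGB)
hsv=cv2.cvtColor(im,cv2.COLOR_RGB2HSV)
# knob
def comp(mask,roi,name,z,minA=20):
    m=np.zeros(mask.shape,np.uint8); a,b,c,d=roi; m[b:d,a:c]=mask[b:d,a:c]
    n,l,st,ce=cv2.connectedComponentsWithStats(m)
    for i in range(1,n):
        if st[i,4]>=minA:
            print(name,ce[i],st[i],at('top',ce[i],z))
comp(((im.min(2)>150)).astype(np.uint8),(310,210,370,255),'knob',.156)
# bolsters: rectified
W,f=toppts(im,.020,.515,-.335,.26)
h=cv2.cvtColor(W,cv2.COLOR_RGB2HSV)
m=((h[...,0]>12)&(h[...,0]<32)&(h[...,1]>120)&(h[...,2]>110)).astype(np.uint8)
m=cv2.morphologyEx(m,cv2.MORPH_CLOSE,np.ones((15,15)))
for c in cv2.findContours(m,cv2.RETR_EXTERNAL,cv2.CHAIN_APPROX_NONE)[0]:
    if cv2.contourArea(c)<500: continue
    (cx,cy),(w,hh),a=cv2.minAreaRect(c)
    b=cv2.boxPoints(((cx,cy),(w,hh),a)); 
    P=np.array([f(*q) for q in b]); e=P[1]-P[0]; e2=P[2]-P[1]
    L=e if np.hypot(*e)>np.hypot(*e2) else e2
    print('bolster',f(cx,cy),w*.5,hh*.5,'long dir deg',np.degrees(np.arctan2(L[1],L[0]))%180)
cv2.imwrite('pics/rect.png',cv2.cvtColor(W,cv2.COLOR_RGB2BGR))
for (x,y,w,z,n) in [(.63,.325,.14,.0,'m'),(.63,.325,.1,.08,'c'),(.445,-.05,.12,.046,'s'),(.585,-.035,.22,.126,'l')]:
    W,f=toppts(im,z,x,y,w,w/400); cv2.imwrite('pics/r_%s.png'%n,cv2.cvtColor(W,cv2.COLOR_RGB2BGR))
import glob
I=[cv2.imread('pics/r_%s.png'%n)[:400,:400] for n in 'mcsl']
I=[cv2.resize(i,(400,300)) if 0 else cv2.resize(i,(300,300)) for i in I]
cv2.imwrite('pics/quad.png',np.vstack([np.hstack(I[:2]),np.hstack(I[2:])]))
# pad
W,f=toppts(im,.004,.45,.18,.26); h=cv2.cvtColor(W,cv2.COLOR_RGB2HSV)
E
```

```text
knob [337.4395 231.0255] [331 224  14  15 157] [ 0.5836 -0.0406  0.156 ]
bolster (0.3885, -0.43725) 54.49999237060547 5.999999046325684 long dir deg 90.0
bolster (0.4382846069335937, -0.2901252059936524) 41.01472473144531 20.88357162475586 long dir deg 86.478546
bolster (0.42300000000000004, -0.21000000000000002) 10.0 75.0 long dir deg 0.0
bolster (0.45170384216308596, -0.38463079833984376) 20.961870193481445 40.86943817138672 long dir deg 97.125015
bolster (0.5120352478027344, -0.2877123031616211) 21.100248336791992 41.08393096923828 long dir deg 103.24045
bolster (0.587177978515625, -0.3648656768798828) 20.743946075439453 40.97305679321289 long dir deg 93.6329
bolster (0.57225, -0.4565) 145.5 16.0 long dir deg 0.0
bolster (0.6415000000000001, -0.23550000000000001) 7.0 61.0 long dir deg 90.0
```

View pics/quad.png

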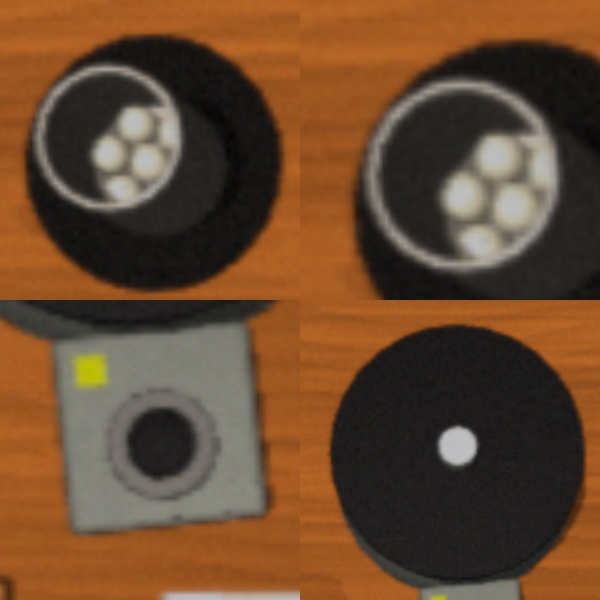

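View pics/rect.png

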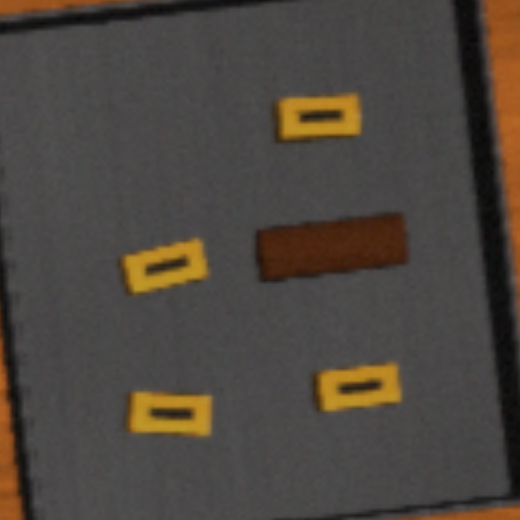

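```bash
cat > plan.py <<'E'
import sys; from h import *
# usage: plan.py x y z phi_deg opening step(mm) [turnmax]
def cur():
    s=r.state(); M=R.from_rotvec(s['ee_rot']).as_matrix(); return s,M
def plan(x,y,z,phi,op,step=.04,tmax=7.0):
    s,M=cur(); p=s['position']; ph=np.degrees(np.arctan2(M[1,0],M[0,0]))
    dphi=(phi-ph+180)%360-180
    d=np.array([x,y,z])-p
    n=max(int(np.ceil(np.linalg.norm(d)/step)),int(np.ceil(abs(dphi)/tmax)),1)
    print('from',np.round(p,4),'phi %.1f'%ph,'tilt %.2f'%np.degrees(np.arccos(-M[2,2])),'n',n)
    rows=[]
    for i in range(n):
        a=np.radians(ph+dphi*i/n); dd=d/n
        t=[dd[0]*np.cos(a)+dd[1]*np.sin(a), dd[0]*np.sin(a)-dd[1]*np.cos(a), -dd[2], -dphi/n, op]
        rows.append("%.4f %.4f %.4f %.1f %g"%tuple(t))
    for i in range(0,n,5): print('; '.join(rows[i:i+5]))
a=[float(v) for v in sys.argv[1:]]
plan(*a)
E
python3 plan.py .5836 -.0406 .215 0 .6
```

```text
from [0.2089 0.5891 0.2146] phi 70.5 tilt 0.00 n 19
-0.0246 0.0297 -0.0000 3.7 0.6; -0.0227 0.0312 -0.0000 3.7 0.6; -0.0206 0.0326 -0.0000 3.7 0.6; -0.0185 0.0339 -0.0000 3.7 0.6; -0.0162 0.0350 -0.0000 3.7 0.6
-0.0139 0.0360 -0.0000 3.7 0.6; -0.0116 0.0368 -0.0000 3.7 0.6; -0.0092 0.0375 -0.0000 3.7 0.6; -0.0067 0.0380 -0.0000 3.7 0.6; -0.0043 0.0383 -0.0000 3.7 0.6
-0.0018 0.0385 -0.0000 3.7 0.6; 0.0007 0.0386 -0.0000 3.7 0.6; 0.0032 0.0384 -0.0000 3.7 0.6; 0.0057 0.0381 -0.0000 3.7 0.6; 0.0082 0.0377 -0.0000 3.7 0.6
0.0106 0.0371 -0.0000 3.7 0.6; 0.0130 0.0363 -0.0000 3.7 0.6; 0.0153 0.0354 -0.0000 3.7 0.6; 0.0175 0.0343 -0.0000 3.7 0.6
```

arm_command(moves="-0.0246 0.0297 0 3.7 0.6; -0.0227 0.0312 0 3.7 0.6; -0.0206 0.0326 0 3.7 0.6; -0.0185 0.0339 0 3.7 0.6; -0.0162 0.035 0 3.7 0.6")

```text
time_s: 1.92
position: [0.3081, 0.4218, 0.2146]
ee_rot: [-2.826, -1.373, -0.0]
ft_force: [0.4, 0.8, 0.3]
gripper_width: 0.0606
```

arm_command(moves="-0.0139 0.036 0 3.7 0.6; -0.0116 0.0368 0 3.7 0.6; -0.0092 0.0375 0 3.7 0.6; -0.0067 0.038 0 3.7 0.6; -0.0043 0.0383 0 3.7 0.6")

```text
time_s: 2.33
position: [0.4071, 0.256, 0.2149]
ee_rot: [-3.01, -0.9, -0.001]
ft_force: [0.6, 0.1, -0.4]
gripper_width: 0.055
```

arm_command(moves="-0.0018 0.0385 0 3.7 0.6; 0.0007 0.0386 0 3.7 0.6; 0.0032 0.0384 0 3.7 0.6; 0.0057 0.0381 0 3.7 0.6; 0.0082 0.0377 0 3.7 0.6")

```text
time_s: 2.75
position: [0.5061, 0.0903, 0.2148]
ee_rot: [-3.115, -0.404, -0.001]
ft_force: [1.4, 0.8, 0.1]
gripper_width: 0.0552
```

arm_command(moves="0.0106 0.0371 0 3.7 0.6; 0.013 0.0363 0 3.7 0.6; 0.0153 0.0354 0 3.7 0.6; 0.0175 0.0343 0 3.7 0.6; 0 0 0 0 0.6")

```text
time_s: 3.17
position: [0.5878, -0.0454, 0.2148]
ee_rot: [3.14, -0.006, 0.004]
ft_force: [-0.8, 1.0, -0.7]
gripper_width: 0.0557
```

```bash
python3 - <<'E'
from h import *
snap('scene','s1.png'); snap('top','t1.png')
print(r.state()['position'])
E
python3 plan.py .5836 -.0406 .129 0 .6
```

```text
[ 0.58486103 -0.04135722  0.21425798]
from [ 0.5849 -0.0414  0.2143] phi 0.0 tilt 0.03 n 3
-0.0004 -0.0003 0.0284 0.0 0.6; -0.0004 -0.0003 0.0284 0.0 0.6; -0.0004 -0.0003 0.0284 0.0 0.6
```

View pics/t1.png

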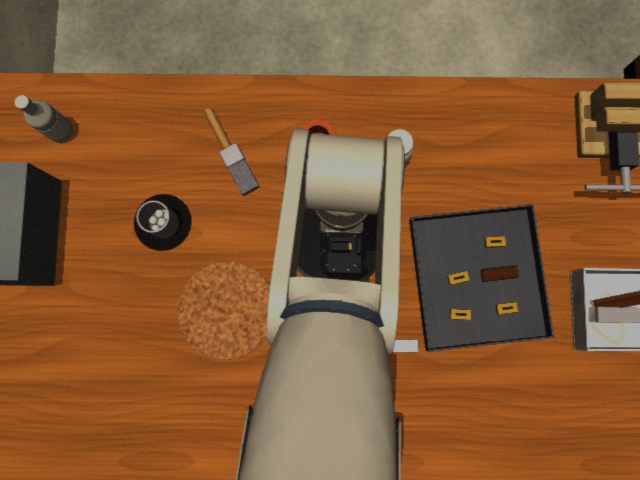

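View pics/s1.png

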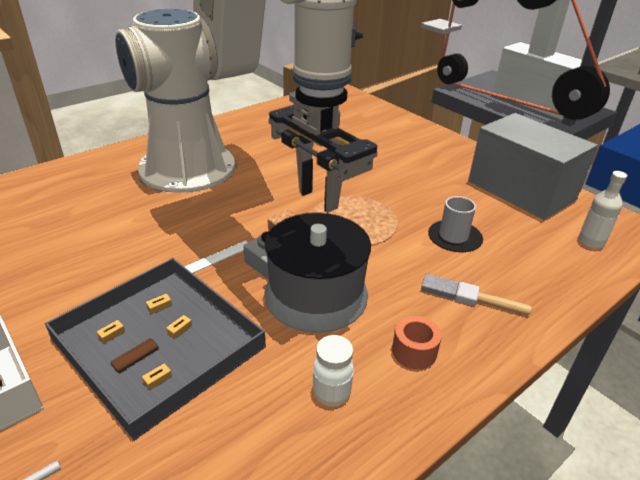

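arm_command(moves="-0.0004 -0.0003 0.029 0 0.6; -0.0004 -0.0003 0.029 0 0.6; -0.0004 -0.0003 0.022 0 0.6; 0 0 0.006 0 0.6; 0 0 0 0 0.6")

```text
time_s: 3.68
position: [0.5817, -0.0379, 0.128]
ee_rot: [-3.141, -0.008, 0.005]
ft_force: [0.4, -0.3, -0.1]
gripper_width: 0.0552
```

arm_command(moves="0 0 0 0 0.2; 0 0 0 0 0.2; 0 0 0 0 0.2; 0 0 0 0 0.2; 0 0 0 0 0.2", force=25)

```text
time_s: 4.1
position: [0.5836, -0.0389, 0.129]
ee_rot: [-3.141, -0.005, -0.001]
ft_force: [-0.3, 1.3, 2.3]
gripper_width: 0.0275
```

arm_command(moves="0 0 -0.01 0 0.2; 0 0 -0.02 0 0.2; 0 0 -0.03 0 0.2; 0 0 0 0 0.2")

```text
time_s: 4.43
position: [0.5861, -0.0395, 0.1941]
ee_rot: [3.141, 0.005, 0.011]
ft_force: [1.6, -0.9, -1.1]
gripper_width: 0.0277
```

```bash
python3 - <<'E'
from h import *
im=cv2.cvtColor(cv2.imread('pics/top0.png'),cv2.COLOR_BGR2RGB)
W,f=toppts(im,.004,.442,.182,.24,.0004)
g=cv2.cvtColor(W,cv2.COLOR_RGB2HSV)
cv2.imwrite('pics/pad.png',cv2.cvtColor(W,cv2.COLOR_RGB2BGR))
c=cv2.HoughCircles(cv2.medianBlur(W[...,2],9),cv2.HOUGH_GRADIENT,2,500,param1=60,param2=20,minRadius=240,maxRadius=258)
print(c, [f(q[0],q[1]) for q in c[0]])
print(r.state())
E
python3 plan.py .4417 .182 .19 0 .2 .03
```

```text
from [ 0.5861 -0.0395  0.1941] phi 0.2 tilt 0.40 n 9
-0.0160 -0.0247 0.0005 0.0 0.2; -0.0160 -0.0246 0.0005 0.0 0.2; -0.0160 -0.0246 0.0005 0.0 0.2; -0.0160 -0.0246 0.0005 0.0 0.2; -0.0160 -0.0246 0.0005 0.0 0.2
-0.0160 -0.0246 0.0005 0.0 0.2; -0.0160 -0.0246 0.0005 0.0 0.2; -0.0160 -0.0246 0.0005 0.0 0.2; -0.0160 -0.0246 0.0005 0.0 0.2Traceback (most recent call last):
  File "<stdin>", line 7, in <module>
TypeError: 'NoneType' object is not subscriptable
```

View pics/pad.png

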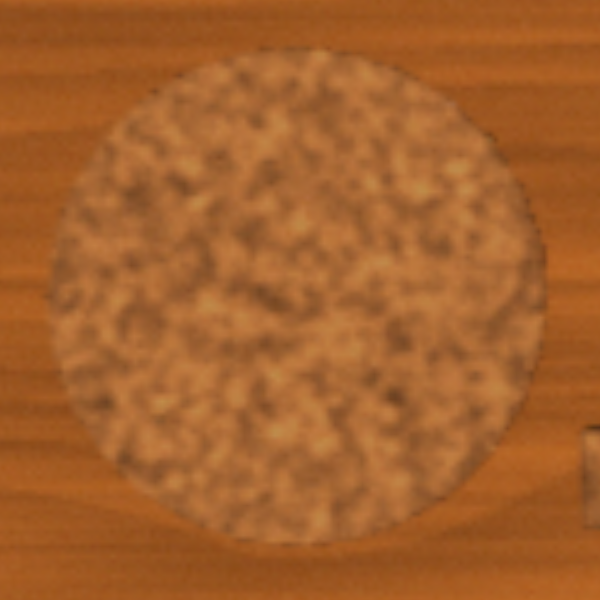

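arm_command(moves="-0.0084 -0.0134 0 0 0.2; -0.014 -0.0223 0 0 0.2; -0.0182 -0.029 0 0 0.2; -0.0196 -0.0313 0 0 0.2; -0.0196 -0.0313 0 0 0.2")

```text
time_s: 4.85
position: [0.501, 0.0889, 0.1877]
ee_rot: [3.141, 0.003, -0.003]
ft_force: [1.0, 0.6, -1.7]
gripper_width: 0.0273
```

arm_command(moves="-0.0196 -0.0313 0 0 0.2; -0.0182 -0.029 0 0 0.2; -0.014 -0.0223 0 0 0.2; -0.0084 -0.0134 0 0 0.2; 0 0 0 0 0.2")

```text
time_s: 5.27
position: [0.4398, 0.1857, 0.1879]
ee_rot: [-3.141, -0.009, 0.004]
ft_force: [0.2, -0.3, -1.3]
gripper_width: 0.0276
```

arm_command(moves="0 0 0.03 0 0.2; 0 0 0.04 0 0.2; 0 0 0.04 0 0.2; 0 0 0.03 0 0.2; 0 0 0.015 0 0.2")

```text
time_s: 5.68
position: [0.44, 0.1821, 0.0298]
ee_rot: [3.139, 0.005, -0.008]
ft_force: [0.4, -0.2, -1.3]
gripper_width: 0.0276
```

arm_command(moves="0 0 0.006 0 0.2; 0 0 0.004 0 0.2; 0 0 0 0 0.2; 0 0 0 0 0.2")

```text
time_s: 6.02
position: [0.4435, 0.1838, 0.0244]
ee_rot: [-3.141, -0.004, -0.002]
ft_force: [0.2, -0.0, -1.9]
gripper_width: 0.0274
```

arm_command(moves="0 0 0.002 0 0.2; 0 0 0.001 0 0.2; 0 0 0 0 0.2; 0 0 0 0 0.2")

```text
time_s: 6.35
position: [0.443, 0.1838, 0.021]
ee_rot: [-3.141, -0.005, -0.001]
ft_force: [0.2, -0.3, -1.7]
gripper_width: 0.0277
```

arm_command(moves="0 0 0.0015 0 0.2; 0 0 0 0 0.2; 0 0 0 0 0.2")

```text
time_s: 6.6
position: [0.443, 0.1839, 0.0204]
ee_rot: [-3.141, -0.005, -0.001]
ft_force: [-4.2, -2.1, 19.0]
gripper_width: 0.0276
```

arm_command(moves="0 0 -0.0008 0 0.2; 0 0 0 0 0.6; 0 0 0 0 0.6; 0 0 0 0 0.6; 0 0 -0.02 0 0.6")

```text
time_s: 7.02
position: [0.4408, 0.1828, 0.0377]
ee_rot: [3.14, 0.005, -0.007]
ft_force: [-1.2, 1.1, -0.8]
gripper_width: 0.0519
```

arm_command(moves="0 0 -0.03 0 0.6; 0 0 -0.035 0 0.9; 0 0 -0.035 0 1; 0 0 -0.035 0 1; 0 0 0 0 1")

```text
time_s: 7.43
position: [0.4462, 0.1851, 0.1809]
ee_rot: [-3.138, -0.005, -0.014]
ft_force: [0.6, 0.7, 1.2]
gripper_width: 0.0797
```

```bash
python3 - <<'E'
from h import *
snap('scene','s2.png'); print(r.state()['position'])
E
python3 plan.py .6222 .321 .177 0 1
```

```text
[0.44504453 0.18461585 0.17817146]
from [0.445  0.1846 0.1782] phi 0.2 tilt 0.39 n 6
0.0296 -0.0226 0.0002 0.0 1; 0.0296 -0.0227 0.0002 0.0 1; 0.0296 -0.0227 0.0002 0.0 1; 0.0296 -0.0227 0.0002 0.0 1; 0.0295 -0.0227 0.0002 0.0 1
0.0295 -0.0227 0.0002 0.0 1
```

View pics/s2.png

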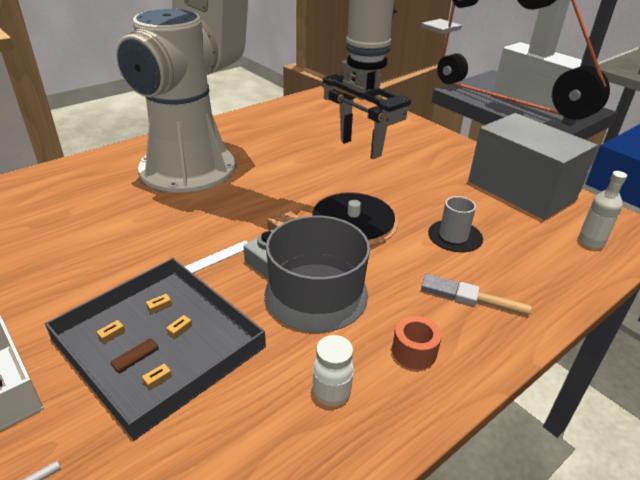

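arm_command(moves="0.0298 -0.023 0 0 1; 0.0298 -0.023 0 0 1; 0.0298 -0.023 0 0 1; 0.0298 -0.023 0 0 1; 0.0298 -0.023 0 0 1")

```text
time_s: 7.9
position: [0.5919, 0.2999, 0.1728]
ee_rot: [3.141, 0.005, -0.003]
ft_force: [0.0, -0.2, 0.6]
gripper_width: 0.092
```

arm_command(moves="0.0296 -0.023 0 0 1; 0 0 0 0 1; 0 0 0 0 1; 0 0 0 0 1")

```text
time_s: 8.23
position: [0.6196, 0.3214, 0.1727]
ee_rot: [3.14, 0.005, -0.005]
ft_force: [-0.8, -0.9, 0.0]
gripper_width: 0.0922
```

```bash
python3 - <<'E'
from h import *
snap('scene','s3.png'); snap('top','t3.png')
E
python3 plan.py .6222 .321 .066 0 1 .03
```

```text
from [0.6196 0.3212 0.174 ] phi 0.2 tilt 0.12 n 4
0.0006 0.0001 0.0270 0.0 1; 0.0006 0.0001 0.0270 0.0 1; 0.0006 0.0001 0.0270 0.0 1; 0.0006 0.0001 0.0270 0.0 1
```

View pics/s3.png

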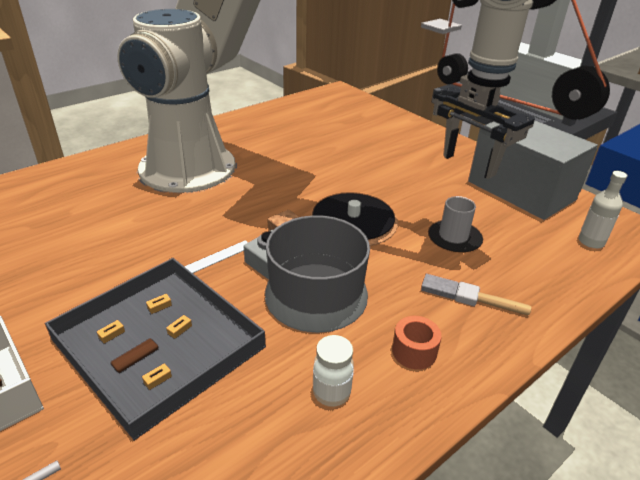

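Cup still at (457,220) in the scene picture, gripper above it. Lower and grip near the mouth.

arm_command(moves="0.0006 0 0.027 0 1; 0.0006 0 0.027 0 1; 0.0006 0 0.027 0 1; 0.0006 0 0.02 0 1; 0 0 0.007 0 1")

```text
time_s: 8.75
position: [0.6208, 0.3205, 0.0639]
ee_rot: [3.139, 0.004, -0.007]
ft_force: [-0.6, -0.4, 0.9]
gripper_width: 0.0918
```

arm_command(moves="0 0 0 0 1; 0 0 0 0 0.5; 0 0 0 0 0.5; 0 0 0 0 0.5; 0 0 0 0 0.5", force=10)

```text
time_s: 9.17
position: [0.6239, 0.3225, 0.0684]
ee_rot: [-3.141, -0.005, -0.002]
ft_force: [-1.9, -0.3, 0.6]
gripper_width: 0.0675
```

arm_command(moves="0 0 -0.01 0 0.5; 0 0 -0.02 0 0.5; 0 0 -0.03 0 0.5; 0 0 -0.03 0 0.5; 0 0 -0.03 0 0.5")

```text
time_s: 9.58
position: [0.6231, 0.3221, 0.1889]
ee_rot: [3.141, 0.005, -0.0]
ft_force: [0.5, 1.2, -1.9]
gripper_width: 0.065
```

```bash
python3 - <<'E'
from h import *
snap('scene','s4.png'); print(r.state()['position'],r.state()['gripper_width'],r.state()['ft_force'])
E
python3 plan.py .5836 .0890 .186 0 .5 .035
```

```text
[0.62601772 0.32359743 0.1961308 ] 0.06470179398604572 [1.86391794 0.81598577 3.59706009]
from [0.626  0.3236 0.1961] phi 0.2 tilt 0.51 n 7
-0.0062 0.0335 0.0014 0.0 0.5; -0.0061 0.0335 0.0014 0.0 0.5; -0.0061 0.0335 0.0014 0.0 0.5; -0.0061 0.0335 0.0014 0.0 0.5; -0.0061 0.0335 0.0014 0.0 0.5
-0.0061 0.0335 0.0014 0.0 0.5; -0.0061 0.0335 0.0014 0.0 0.5
```

View pics/s4.png

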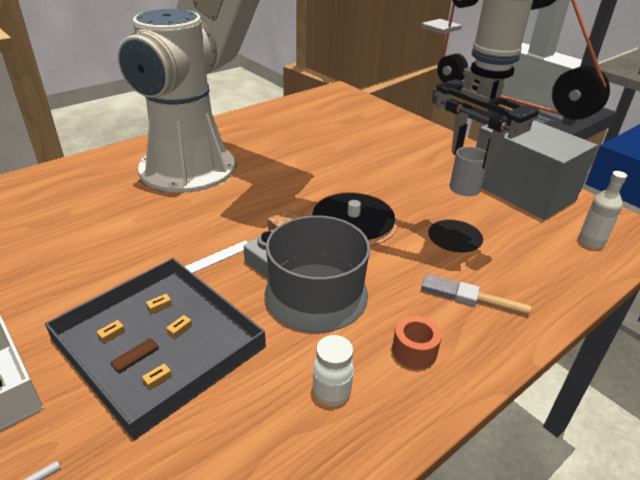

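arm_command(moves="0 0 0 0 0.5; 0 0 0 0 0.5; 0 0 0 0 0.5")

```text
time_s: 9.88
position: [0.6225, 0.3218, 0.1858]
ee_rot: [3.141, 0.005, -0.003]
ft_force: [-0.8, 0.5, -1.6]
gripper_width: 0.0648
```

```bash
python3 - <<'E'
from h import *
im=cv2.cvtColor(cv2.imread('pics/s4.png'),cv2.COLOR_BGR2RGB)
# rectify scene cam at z=.004 around mat
W=.16;n=320
g=[(.624+.08,.323+.08),(.624+.08,.323-.08),(.624-.08,.323-.08),(.624-.08,.323+.08)]
H=cv2.getPerspectiveTransform(np.float32([proj('scene',[a,b,.004]) for a,b in g]),np.float32([[0,0],[n,0],[n,n],[0,n]]))
w=cv2.warpPerspective(im,H,(n,n)); cv2.imwrite('pics/mats.png',cv2.cvtColor(w,cv2.COLOR_RGB2BGR))
m=(w.max(2)<60).astype(np.uint8)
k,l,st,ce=cv2.connectedComponentsWithStats(m)
i=1+np.argmax(st[1:,4]); s=st[i]; print(s, .704-(s[1]+s[3]/2)*.0005,.403-(s[0]+s[2]/2)*.0005)
E
python3 plan.py .5836 .0890 .192 0 .5 .035
```

```text
[   50    38   233   232 41880] 0.627 0.31975000000000003
from [0.6225 0.3218 0.1858] phi 0.2 tilt 0.12 n 7
-0.0057 0.0332 -0.0009 0.0 0.5; -0.0056 0.0332 -0.0009 0.0 0.5; -0.0056 0.0332 -0.0009 0.0 0.5; -0.0056 0.0332 -0.0009 0.0 0.5; -0.0056 0.0332 -0.0009 0.0 0.5
-0.0056 0.0332 -0.0009 0.0 0.5; -0.0056 0.0332 -0.0009 0.0 0.5
```

View pics/mats.png

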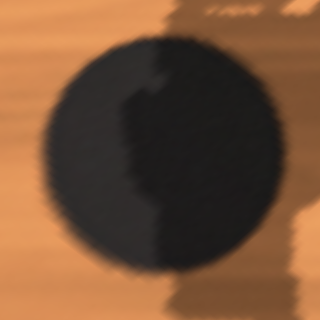

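arm_command(moves="-0.002 0.012 -0.003 0 0.5; -0.004 0.026 -0.003 0 0.5; -0.006 0.034 0 0 0.5; -0.006 0.036 0 0 0.5; -0.006 0.036 0 0 0.5")

```text
time_s: 10.3
position: [0.5982, 0.176, 0.1916]
ee_rot: [3.141, 0.006, -0.003]
ft_force: [-0.3, 0.3, -2.3]
gripper_width: 0.0649
```

arm_command(moves="-0.006 0.034 0 0 0.5; -0.0045 0.028 0 0 0.5; -0.003 0.018 0 0 0.5; -0.0015 0.009 0 0 0.5; 0 0 0 0 0.5")

```text
time_s: 10.72
position: [0.5841, 0.087, 0.1922]
ee_rot: [3.141, 0.001, -0.003]
ft_force: [0.0, 0.6, -1.6]
gripper_width: 0.0644
```

arm_command(moves="0 0 0.006 0 0.5; 0 0 0.006 0 0.5; 0 0 0.003 0 0.5; 0 0 0 0 0.5")

```text
time_s: 11.05
position: [0.5843, 0.09, 0.1764]
ee_rot: [3.141, 0.007, -0.003]
ft_force: [0.0, 0.8, -0.9]
gripper_width: 0.0648
```

```bash
python3 - <<'E'
from h import *
snap('scene','s5.png'); print(r.state()['position'],r.state()['gripper_width'],r.state()['ft_force'])
E
```

```text
[0.58458415 0.08995467 0.17693263] 0.06470400221271558 [-0.9347463  -0.07623154 -2.2034685 ]
```

View pics/s5.png

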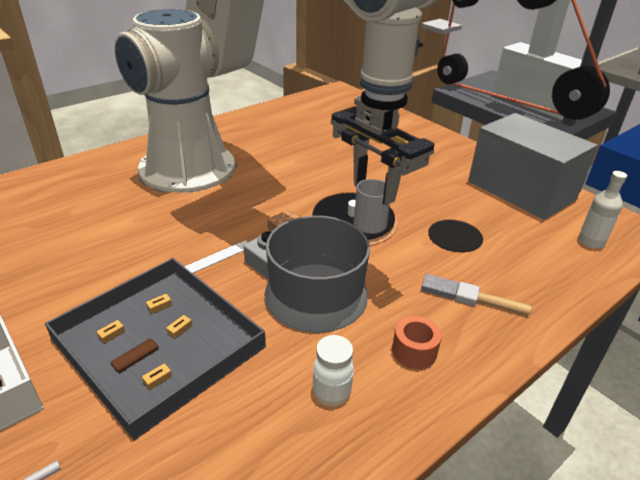

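arm_command(moves="0 0.007 0 0 0.5; 0 0.0087 -0.0025 0 0.5; 0 0.0087 -0.0025 0 0.5; 0 0 0 0 0.5; 0 0 0 0 0.5", force=6)

```text
time_s: 11.52
position: [0.5854, 0.0639, 0.1834]
ee_rot: [-3.141, -0.003, -0.001]
ft_force: [-0.2, 0.2, -2.4]
gripper_width: 0.0647
```

```bash
python3 - <<'E'
from h import *
im=snap('scene','s6.png'); cv2.imwrite('pics/s6z.png',cv2.cvtColor(cv2.resize(im[80:320,230:470],(720,600) if 0 else (600,600)),cv2.COLOR_RGB2BGR)); print(r.state()['position'],r.state()['gripper_width'],r.state()['ft_force'])
E
```

```text
[0.58534498 0.06423424 0.18330328] 0.06462330731040464 [ 0.86602893  0.7336998  -2.19401628]
```

View pics/s6z.png

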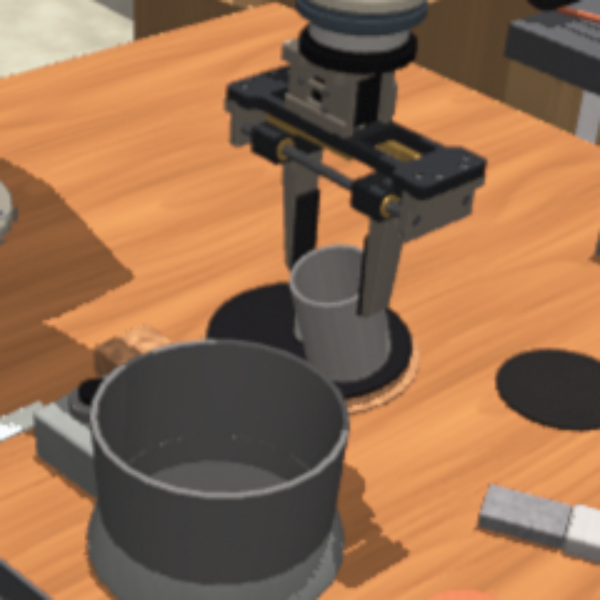

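arm_command(moves="0 0.009 0 0 0.5; 0 0.009 0 0 0.5; 0 0.009 0.0018 0 0.5; 0 0.009 0.0018 0 0.5; 0 0 0 0 0.5")

```text
time_s: 11.98
position: [0.5851, 0.0268, 0.1789]
ee_rot: [3.141, 0.003, -0.0]
ft_force: [0.3, 1.1, 0.6]
gripper_width: 0.065
```

arm_command(moves="0 0.0085 0.0042 0 0.5; 0 0.0085 0.0042 0 0.5; 0 0.007 0.006 0 0.5; 0 0.007 0.006 0 0.5; 0 0 0 0 0.5")

```text
time_s: 12.4
position: [0.5846, -0.0038, 0.1573]
ee_rot: [3.141, 0.003, -0.003]
ft_force: [0.2, 0.1, -0.4]
gripper_width: 0.0651
```

```bash
python3 - <<'E'
from h import *
im=snap('scene','s7.png'); cv2.imwrite('pics/s7z.png',cv2.cvtColor(cv2.resize(im[80:320,230:470],(600,600)),cv2.COLOR_RGB2BGR)); print(r.state()['position'],r.state()['gripper_width'],r.state()['ft_force'])
E
```

```text
[ 0.58482808 -0.00325185  0.1579757 ] 0.06478974771281092 [-0.01457111 -0.2719882  -0.403524  ]
```

View pics/s7z.png

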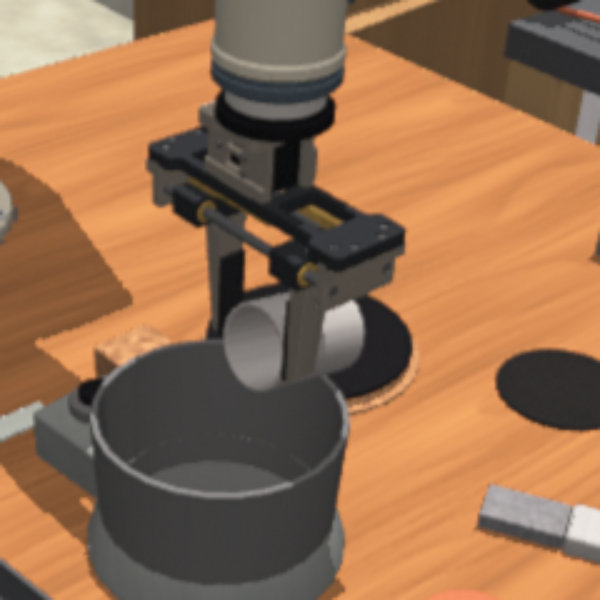

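arm_command(moves="0 0.0055 0.0075 0 0.5; 0 0.005 0.0075 0 0.5; 0 0.0035 0.009 0 0.5; 0 0.0025 0.009 0 0.5; 0 0 0 0 0.5")

```text
time_s: 12.87
position: [0.5842, -0.0194, 0.1236]
ee_rot: [3.141, 0.004, -0.004]
ft_force: [0.4, 0.2, -0.3]
gripper_width: 0.0644
```

arm_command(moves="0 0.001 0.0095 0 0.5; 0 0 0.0095 0 0.5; 0 0 0 0 0.5; 0 0 0 0 0.5")

```text
time_s: 13.2
position: [0.5848, -0.0198, 0.1061]
ee_rot: [3.141, 0.005, -0.002]
ft_force: [-1.1, -0.6, -0.0]
gripper_width: 0.0646
```

```bash
python3 - <<'E'
from h import *
im=snap('scene','s8.png'); cv2.imwrite('pics/s8z.png',cv2.cvtColor(cv2.resize(im[80:320,230:470],(600,600)),cv2.COLOR_RGB2BGR)); print(r.state()['position'],r.state()['gripper_width'],r.state()['ft_force'])
E
```

```text
[ 0.58514801 -0.01973385  0.10660219] 0.06489178136353778 [ 0.70227224 -0.84371375 -0.49846827]
```

View pics/s8z.png

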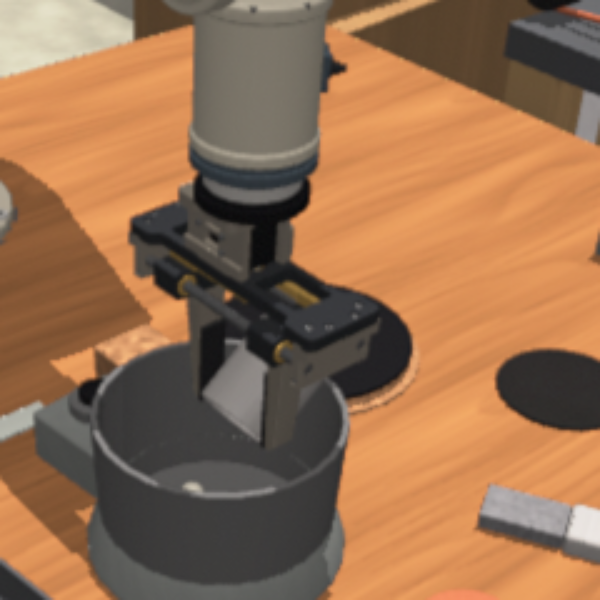

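arm_command(moves="0 0 0.006 0 0.5; 0.008 0 0 0 0.5; -0.014 0 0 0 0.5; 0.014 0 0 0 0.5; -0.008 0 0 0 0.5")

```text
time_s: 13.67
position: [0.5889, -0.0198, 0.1016]
ee_rot: [3.142, 0.005, 0.007]
ft_force: [-0.6, 0.3, 0.2]
gripper_width: 0.0643
```

arm_command(moves="0 0 -0.012 0 0.5; 0 0 0.012 0 0.5; 0 0 -0.012 0 0.5; 0 0 0.012 0 0.5; 0 0 0 0 0.5")

```text
time_s: 14.08
position: [0.5852, -0.0198, 0.1001]
ee_rot: [3.142, 0.005, -0.0]
ft_force: [0.1, -0.0, 0.7]
gripper_width: 0.0647
```

```bash
python3 - <<'E'
from h import *
im=snap('scene','s9.png'); cv2.imwrite('pics/s9z.png',cv2.cvtColor(cv2.resize(im[80:320,230:470],(600,600)),cv2.COLOR_RGB2BGR)); print(r.state()['position'],r.state()['gripper_width'],r.state()['ft_force'])
E
```

```text
[ 0.58499815 -0.01983808  0.1002749 ] 0.06448281924667593 [ 0.30082621 -1.65865769 -0.41183791]
```

View pics/s9z.png

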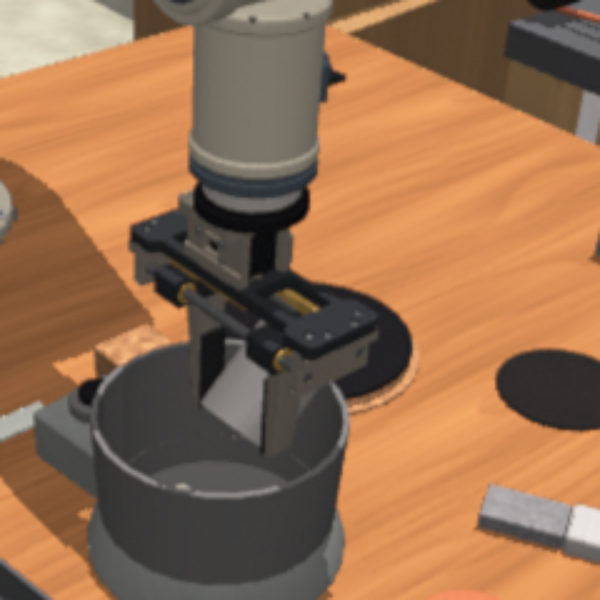

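arm_command(moves="0 -0.008 -0.006 0 0.5; 0 0.008 0.006 0 0.5; 0 -0.008 -0.006 0 0.5; 0 0.008 0.006 0 0.5; 0.01 0 0 0 0.5")

```text
time_s: 14.55
position: [0.5936, -0.0204, 0.1]
ee_rot: [3.141, 0.006, -0.004]
ft_force: [-0.0, -1.0, -0.7]
gripper_width: 0.0646
```

arm_command(moves="-0.02 0 0 0 0.5; 0.02 0 0 0 0.5; -0.01 0 0 0 0.5; 0 0 -0.012 0 0.5; 0 0 0.012 0 0.5")

```text
time_s: 14.97
position: [0.5878, -0.02, 0.1042]
ee_rot: [3.142, 0.004, 0.008]
ft_force: [1.5, 0.0, 0.7]
gripper_width: 0.0645
```

arm_command(moves="0 0 0 0 0.5; 0 0 0 0 0.5; 0 0 0 0 0.5; 0 0 0 0 0.5")

```text
time_s: 15.3
position: [0.5854, -0.0199, 0.1009]
ee_rot: [3.141, 0.005, -0.0]
ft_force: [-0.4, -1.6, -0.6]
gripper_width: 0.0645
```

```bash
python3 - <<'E'
from h import *
im=snap('scene','s10.png'); cv2.imwrite('pics/s10z.png',cv2.cvtColor(cv2.resize(im[130:310,240:420],(600,600)),cv2.COLOR_RGB2BGR)); print(r.state()['position'],r.state()['gripper_width'],r.state()['ft_force'])
E
```

```text
[ 0.58541961 -0.01991159  0.10093684] 0.0645968019685112 [ 0.42064481 -1.41766646  0.02939685]
```

View pics/s10z.png

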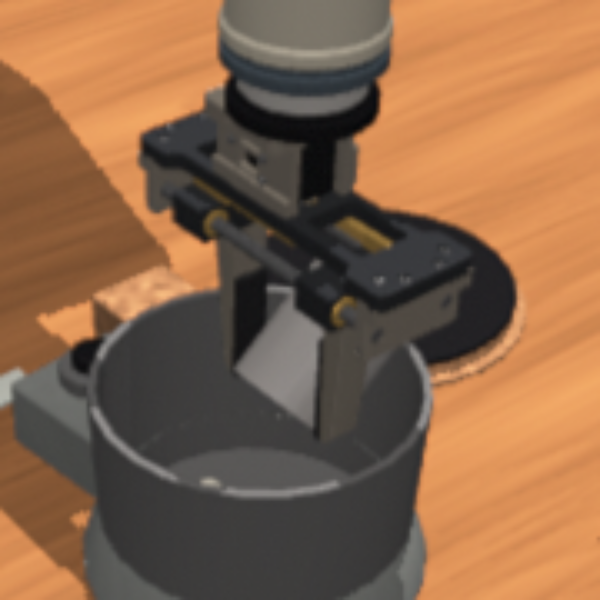

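arm_command(moves="0 0 -0.012 0 0.5; 0 0 -0.012 0 0.5; 0 -0.003 -0.009 0 0.5; 0 -0.003 -0.009 0 0.5; 0 -0.0055 -0.008 0 0.5")

```text
time_s: 15.77
position: [0.5857, -0.0081, 0.1526]
ee_rot: [3.142, 0.004, 0.002]
ft_force: [-0.0, -0.5, -1.4]
gripper_width: 0.0635
```

arm_command(moves="0 -0.0055 -0.008 0 0.5; 0 -0.007 -0.006 0 0.5; 0 -0.007 -0.006 0 0.5; 0 -0.0085 -0.004 0 0.5; 0 -0.0085 -0.004 0 0.5")

```text
time_s: 16.18
position: [0.5852, 0.0292, 0.1792]
ee_rot: [-3.141, -0.005, 0.0]
ft_force: [0.5, -1.0, -2.7]
gripper_width: 0.0625
```

```bash
python3 - <<'E'
from h import *
im=snap('scene','s11.png'); cv2.imwrite('pics/s11z.png',cv2.cvtColor(cv2.resize(im[80:320,230:470],(600,600)),cv2.COLOR_RGB2BGR)); print(r.state()['position'],r.state()['gripper_width'],r.state()['ft_force'])
E
```

```text
[0.58548283 0.0304879  0.17985538] 0.062484769269061796 [-0.01585736  1.07151927 -0.80234989]
```

View pics/s11z.png

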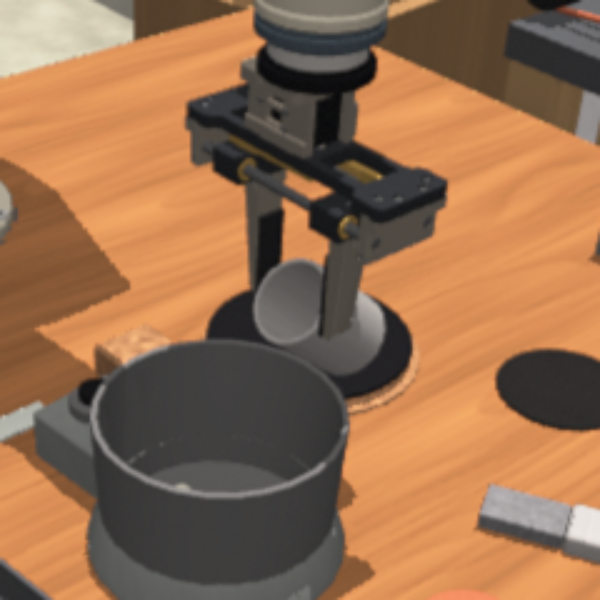

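arm_command(moves="0 -0.008 -0.001 0 0.5; 0 -0.008 -0.001 0 0.5; 0 -0.008 0 0 0.5; 0 -0.008 0 0 0.5; 0 0 0 0 0.5")

```text
time_s: 16.65
position: [0.585, 0.0617, 0.1806]
ee_rot: [-3.141, -0.006, 0.001]
ft_force: [0.3, 0.4, -0.9]
gripper_width: 0.0624
```

```bash
python3 - <<'E'
from h import *
im=snap('scene','s12.png'); cv2.imwrite('pics/s12z.png',cv2.cvtColor(cv2.resize(im[80:320,230:470],(600,600)),cv2.COLOR_RGB2BGR)); print(r.state()['position'],r.state()['gripper_width'],r.state()['ft_force'])
E
```

```text
[0.58494935 0.06102463 0.18059215] 0.06238064939548134 [ 0.38001568  0.68119161 -0.23321357]
```

View pics/s12z.png

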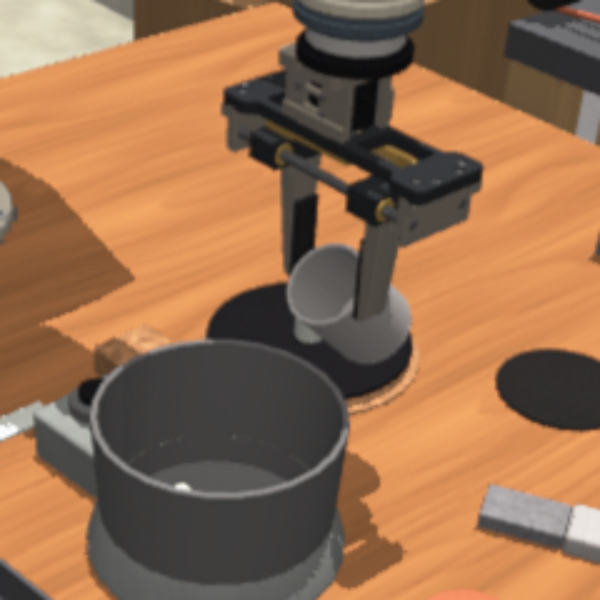

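arm_command(moves="0 0 -0.007 0 0.5; 0 0 -0.01 0 0.5; 0 0.003 -0.008 0 0.5; 0 0.01 -0.003 0 0.5; 0 0.014 0 0 0.5")

```text
time_s: 17.12
position: [0.5861, 0.0326, 0.2105]
ee_rot: [-3.141, -0.006, -0.004]
ft_force: [0.1, -0.4, -0.8]
gripper_width: 0.0628
```

arm_command(moves="0 0.018 0 0 0.5; 0 0.018 0 0 0.5; 0 0.015 0 0 0.5; 0 0.01 0 0 0.5; 0 0.006 0 0 0.5")

```text
time_s: 17.53
position: [0.5851, -0.036, 0.2088]
ee_rot: [3.141, 0.002, -0.0]
ft_force: [0.1, -0.2, -1.3]
gripper_width: 0.0627
```

```bash
python3 - <<'E'
from h import *
im=snap('scene','s13.png'); cv2.imwrite('pics/s13z.png',cv2.cvtColor(cv2.resize(im[80:320,230:470],(600,600)),cv2.COLOR_RGB2BGR)); print(r.state()['position'],r.state()['gripper_width'],r.state()['ft_force'])
E
```

```text
[ 0.58520972 -0.03620754  0.20881408] 0.06213718045463278 [-0.19670161 -0.97737265 -0.66830564]
```

View pics/s13z.png

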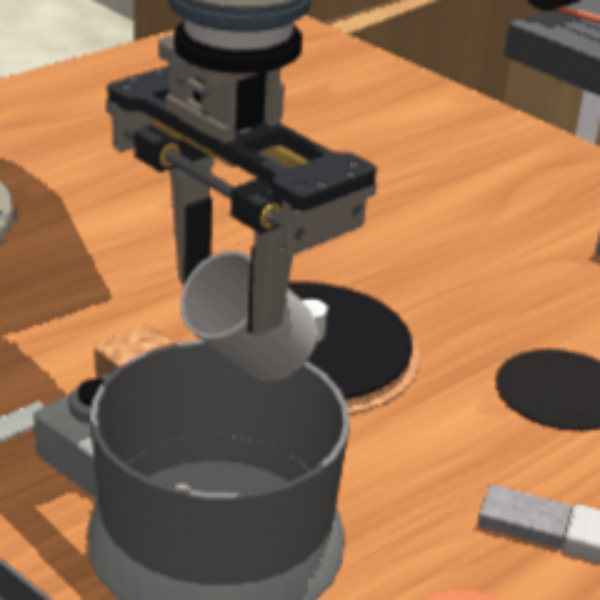

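arm_command(moves="0 0 0.012 0 0.5; 0 0 0.018 0 0.5; 0 0 0.02 0 0.5; 0 0 0.018 0 0.5; 0 0 0.012 0 0.5")

```text
time_s: 18.0
position: [0.5842, -0.033, 0.1263]
ee_rot: [-3.141, -0.006, 0.004]
ft_force: [-0.0, -0.6, -1.1]
gripper_width: 0.0625
```

arm_command(moves="0 0 0.004 0 0.5; 0 -0.006 0 0 0.5; 0 -0.006 0 0 0.5; 0 -0.006 0 0 0.5; 0 0 0 0 0.5")

```text
time_s: 18.42
position: [0.5864, -0.0149, 0.1263]
ee_rot: [3.141, 0.006, 0.004]
ft_force: [-0.2, -0.4, -1.3]
gripper_width: 0.0622
```

```bash
python3 - <<'E'
from h import *
im=snap('scene','s14.png'); cv2.imwrite('pics/s14z.png',cv2.cvtColor(cv2.resize(im[80:320,230:470],(600,600)),cv2.COLOR_RGB2BGR)); print(r.state()['position'],r.state()['gripper_width'],r.state()['ft_force'])
E
```

```text
[ 0.58627647 -0.01497599  0.12614545] 0.06232496258090959 [ 0.5932389   0.55411319 -1.30450288]
```

View pics/s14z.png

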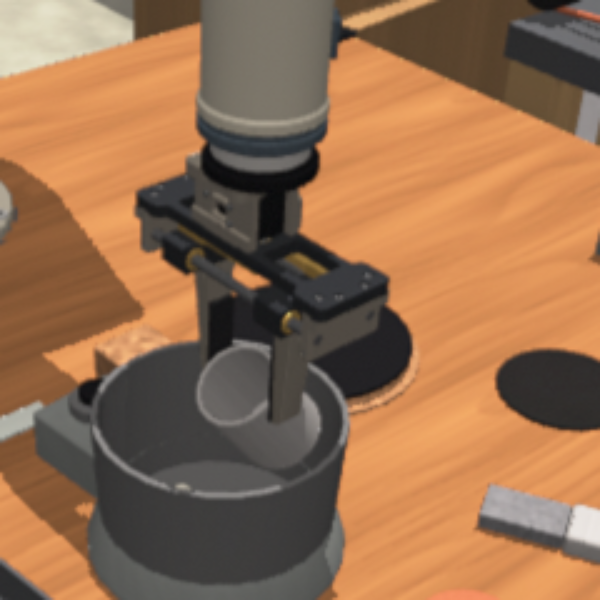

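arm_command(moves="0 -0.005 0 0 0.5; 0 -0.005 0 0 0.5; 0 -0.005 0 0 0.5; 0 0 0 0 0.5")

```text
time_s: 18.8
position: [0.5853, 0.0004, 0.125]
ee_rot: [-3.141, -0.005, -0.0]
ft_force: [0.6, 0.3, -1.6]
gripper_width: 0.0622
```

```bash
python3 - <<'E'
from h import *
im=snap('scene','s15.png'); cv2.imwrite('pics/s15z.png',cv2.cvtColor(cv2.resize(im[80:320,230:470],(600,600)),cv2.COLOR_RGB2BGR)); print(r.state()['position'],r.state()['gripper_width'],r.state()['ft_force'])
E
```

```text
[5.85151066e-01 9.42013098e-05 1.24836835e-01] 0.062414400302394084 [-0.33598547  0.46794948 -1.11146709]
```

View pics/s15z.png

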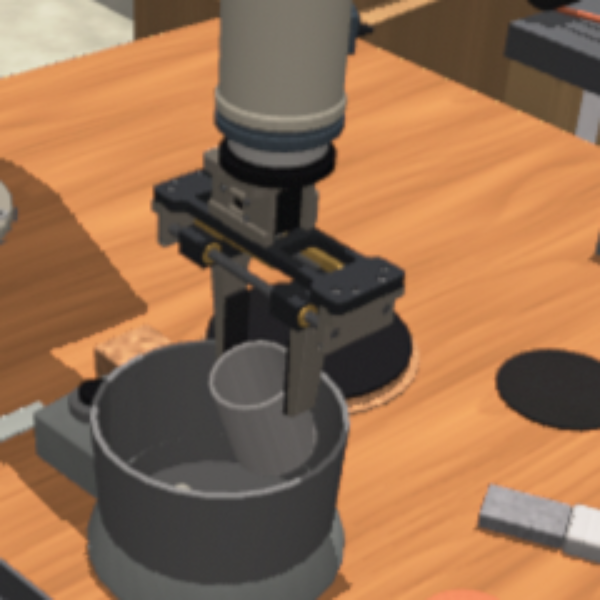

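arm_command(moves="0 -0.005 0 0 0.5; 0 -0.005 0 0 0.5; 0 0 0 0 0.5")

```text
time_s: 19.1
position: [0.5851, 0.0101, 0.1248]
ee_rot: [-3.141, -0.005, 0.0]
ft_force: [0.5, -0.7, -1.3]
gripper_width: 0.0623
```

```bash
python3 - <<'E'
from h import *
im=snap('scene','s16.png'); cv2.imwrite('pics/s16z.png',cv2.cvtColor(cv2.resize(im[80:320,230:470],(600,600)),cv2.COLOR_RGB2BGR)); print(r.state()['position'],r.state()['gripper_width'],r.state()['ft_force'])
E
```

```text
[0.58510645 0.00981903 0.12471727] 0.06232001630034112 [ 1.33713161 -0.066591   -1.58112453]
```

View pics/s16z.png

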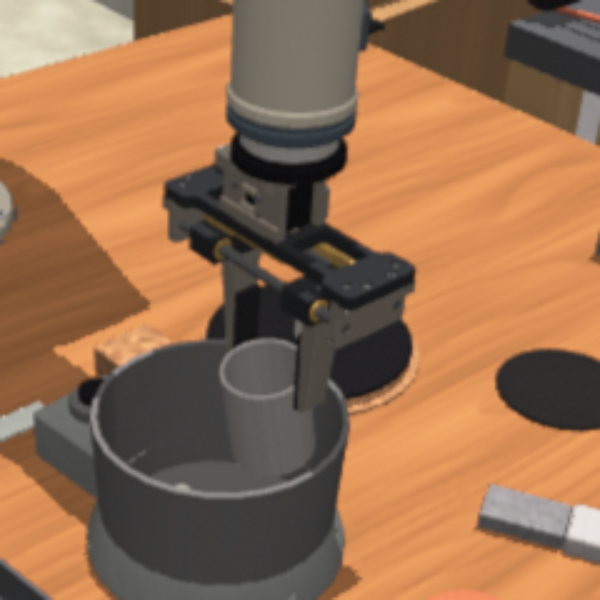

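arm_command(moves="0 -0.004 0 0 0.5; 0 0 0 0 0.5; 0 0 -0.015 0 0.5; 0 0 -0.02 0 0.5; 0 0 -0.02 0 0.5")

```text
time_s: 19.57
position: [0.5846, 0.0133, 0.1799]
ee_rot: [-3.141, -0.005, 0.003]
ft_force: [0.3, 0.4, -1.1]
gripper_width: 0.0622
```

arm_command(moves="0 0 -0.02 0 0.5; 0 0 -0.012 0 0.5; 0 0 -0.006 0 0.5; 0 0 0 0 0.5; 0 0 0 0 0.5")

```text
time_s: 19.98
position: [0.5849, 0.0132, 0.2173]
ee_rot: [-3.142, -0.005, 0.001]
ft_force: [0.0, -0.3, -2.1]
gripper_width: 0.062
```

```bash
python3 - <<'E'
from h import *
im=snap('scene','s17.png'); cv2.imwrite('pics/s17z.png',cv2.cvtColor(cv2.resize(im[80:320,230:470],(600,600)),cv2.COLOR_RGB2BGR)); print(r.state()['position'],r.state()['gripper_width'],r.state()['ft_force'])
E
python3 plan.py .6245 .339 .22 0 .5 .03
```

```text
[0.58460989 0.01322079 0.21677457] 0.06231611904625137 [-0.29383344  0.36335629 -1.07894457]
from [0.5846 0.0132 0.2168] phi 0.2 tilt 0.09 n 11
0.0037 -0.0296 -0.0003 0.0 0.5; 0.0037 -0.0296 -0.0003 0.0 0.5; 0.0037 -0.0296 -0.0003 0.0 0.5; 0.0037 -0.0296 -0.0003 0.0 0.5; 0.0037 -0.0296 -0.0003 0.0 0.5
0.0037 -0.0296 -0.0003 0.0 0.5; 0.0037 -0.0296 -0.0003 0.0 0.5; 0.0037 -0.0296 -0.0003 0.0 0.5; 0.0037 -0.0296 -0.0003 0.0 0.5; 0.0036 -0.0296 -0.0003 0.0 0.5
0.0036 -0.0296 -0.0003 0.0 0.5
```

View pics/s17z.png

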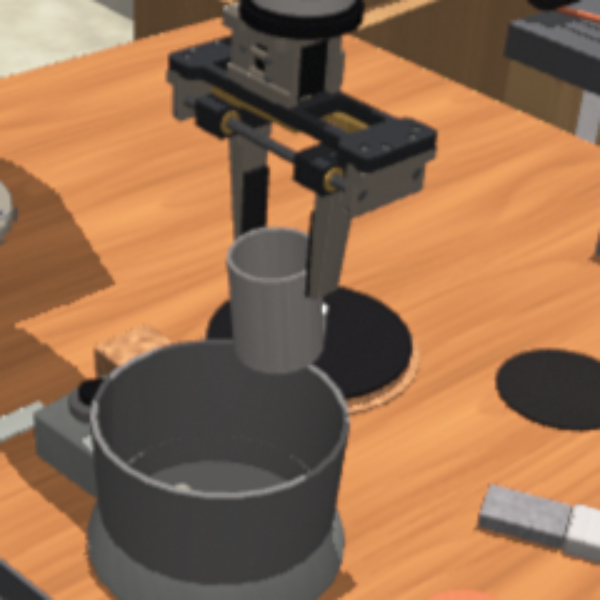

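arm_command(moves="0.001 -0.008 0 0 0.5; 0.002 -0.016 0 0 0.5; 0.003 -0.024 0 0 0.5; 0.0035 -0.028 0 0 0.5; 0.0035 -0.028 0 0 0.5")

```text
time_s: 20.45
position: [0.5975, 0.1185, 0.2168]
ee_rot: [3.141, 0.003, -0.003]
ft_force: [-0.4, 0.3, -1.1]
gripper_width: 0.062
```

arm_command(moves="0.0035 -0.028 0 0 0.5; 0.0035 -0.028 0 0 0.5; 0.0035 -0.028 0 0 0.5; 0.0035 -0.028 0 0 0.5; 0.0035 -0.028 0 0 0.5")

```text
time_s: 20.87
position: [0.6144, 0.2592, 0.2166]
ee_rot: [3.141, 0.005, -0.003]
ft_force: [0.2, -0.7, -0.9]
gripper_width: 0.0628
```

arm_command(moves="0.0035 -0.028 0 0 0.5; 0.003 -0.024 0 0 0.5; 0.002 -0.018 0 0 0.5; 0.001 -0.012 0 0 0.5; 0 0 0 0 0.5")

```text
time_s: 21.28
position: [0.6238, 0.3415, 0.2169]
ee_rot: [-3.142, -0.007, 0.001]
ft_force: [-1.0, -0.2, -1.4]
gripper_width: 0.0623
```

```bash
python3 - <<'E'
from h import *
im=snap('scene','s18.png'); cv2.imwrite('pics/s18z.png',cv2.cvtColor(cv2.resize(im[60:300,340:580],(600,600)),cv2.COLOR_RGB2BGR)); print(r.state()['position'],r.state()['gripper_width'],r.state()['ft_force'])
im=snap('top','t18.png')
E
```

```text
[0.62383569 0.33986007 0.21703727] 0.06228172818616261 [-0.26865241  0.15501066 -1.71661505]
```

View pics/s18z.png

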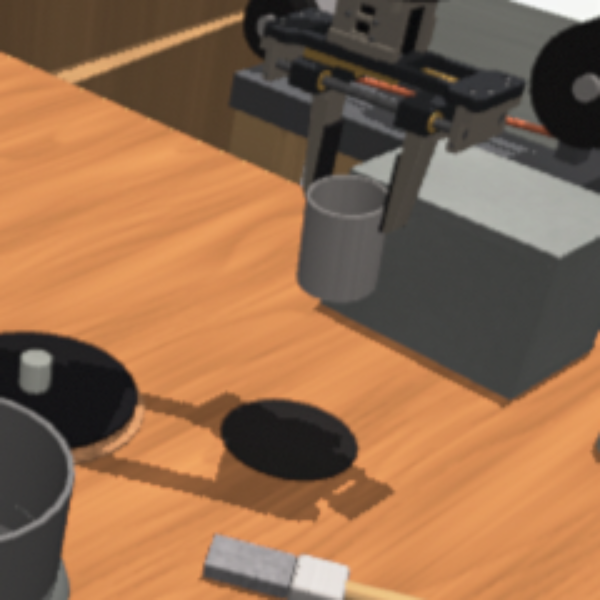

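View pics/t18.png

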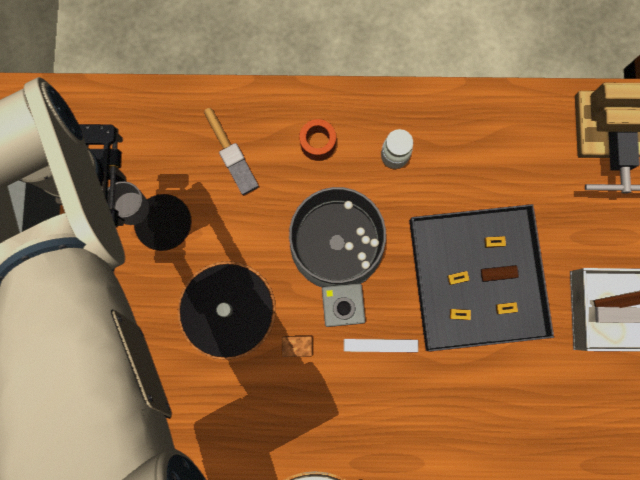

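arm_command(moves="0 0 0.02 0 0.5; 0 0 0.03 0 0.5; 0 0 0.03 0 0.5; 0 0 0.03 0 0.5; 0 0 0.02 0 0.5")

```text
time_s: 21.8
position: [0.6232, 0.3368, 0.0852]
ee_rot: [3.14, 0.002, -0.004]
ft_force: [-0.3, 0.1, -1.3]
gripper_width: 0.062
```

arm_command(moves="0 0 0.008 0 0.5; 0 0 0.003 0 0.5; 0 0 0.002 0 0.5; 0 0 0 0 0.5; 0 0 0 0 0.5")

```text
time_s: 22.22
position: [0.6253, 0.3396, 0.0766]
ee_rot: [-3.14, -0.004, -0.003]
ft_force: [-0.1, -0.2, -1.1]
gripper_width: 0.0624
```

```bash
python3 - <<'E'
from h import *
im=snap('scene','s19.png'); cv2.imwrite('pics/s19z.png',cv2.cvtColor(cv2.resize(im[100:300,360:560],(600,600)),cv2.COLOR_RGB2BGR)); print(r.state()['position'],r.state()['gripper_width'],r.state()['ft_force'])
E
```

```text
[0.62519795 0.33965473 0.07655884] 0.062344847835890733 [ 0.9038741   1.26338802 -0.71165607]
```

View pics/s19z.png

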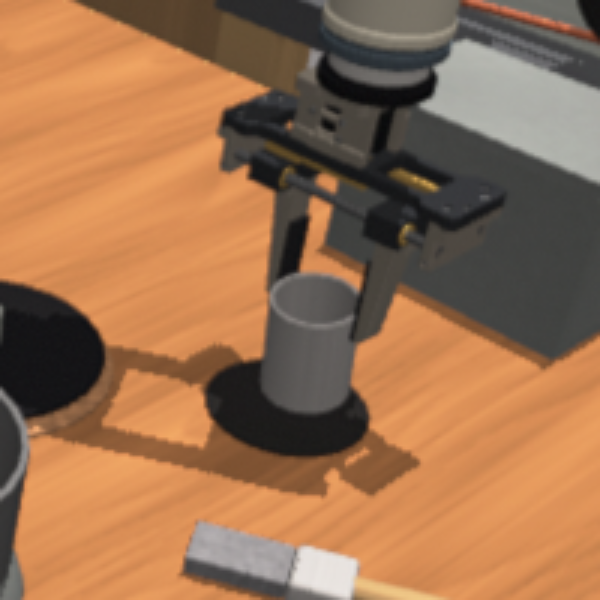

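arm_command(moves="0 0 0.003 0 0.5; 0 0 0.003 0 0.5; 0 0 0.002 0 0.5; 0 0 0 0 0.5; 0 0 0 0 0.5")

```text
time_s: 22.68
position: [0.625, 0.3403, 0.0678]
ee_rot: [-3.14, -0.005, -0.003]
ft_force: [0.2, 3.1, 5.1]
gripper_width: 0.0619
```

arm_command(moves="0 0 0.002 0 0.5; 0 0 0 0 0.5; 0 0 0 0 0.5; 0 0 0 0 0.5; 0 0 0 0 0.5")

```text
time_s: 23.1
position: [0.625, 0.3403, 0.0659]
ee_rot: [-3.14, -0.005, -0.003]
ft_force: [-0.2, 4.0, 5.3]
gripper_width: 0.0622
```

```bash
python3 - <<'E'
from h import *
im=snap('scene','s20.png'); cv2.imwrite('pics/s20z.png',cv2.cvtColor(cv2.resize(im[100:300,360:560],(600,600)),cv2.COLOR_RGB2BGR)); print(r.state()['position'],r.state()['gripper_width'],r.state()['ft_force'])
E
```

```text
[0.62493824 0.34033252 0.0659069 ] 0.0622956490510652 [-0.53749288  2.5452262   6.081646  ]
```

View pics/s20z.png

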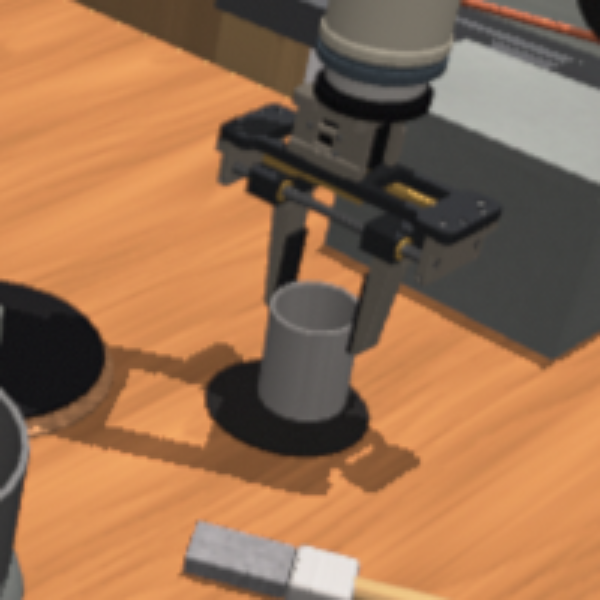

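arm_command(moves="0 0 0 0 0.8; 0 0 0 0 1; 0 0 0 0 1; 0 0 -0.02 0 1; 0 0 -0.03 0 1")

```text
time_s: 23.57
position: [0.6219, 0.3378, 0.1116]
ee_rot: [3.138, 0.005, -0.01]
ft_force: [-0.1, 0.1, 0.5]
gripper_width: 0.0913
```

arm_command(moves="0 0 -0.035 0 1; 0.01 -0.03 -0.02 0 1; 0.02 -0.035 0 0 1; 0.02 -0.035 0 0 1; 0 0 0 0 1")

```text
time_s: 23.98
position: [0.6759, 0.445, 0.1693]
ee_rot: [-3.139, -0.008, -0.003]
ft_force: [-0.9, -0.8, -0.4]
gripper_width: 0.0918
```

```bash
python3 - <<'E'
from h import *
snap('scene','s21.png'); snap('top','t21.png'); print(r.state()['position'])
E
```

```text
[0.67360989 0.44009427 0.16823429]
```

View pics/s21.png

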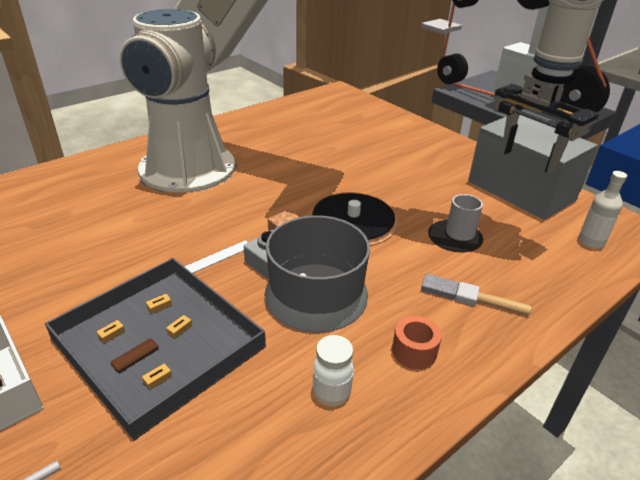

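View pics/t21.png

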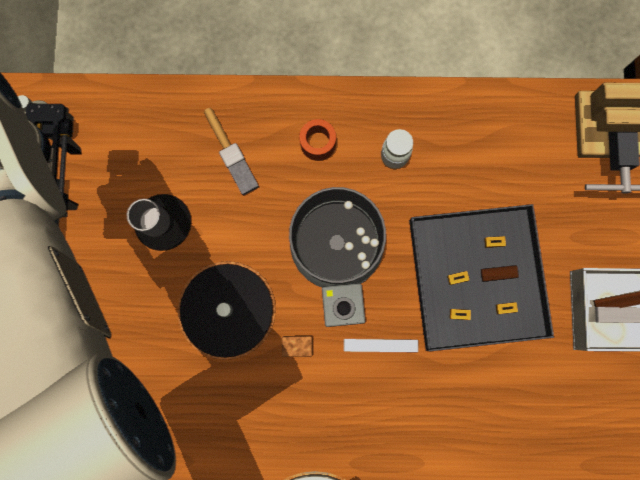

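Cup stands upright on the mat at (465,215) scene / (146,215) top, off-centre toward +y. I'll measure its position and re-centre it.

```bash
python3 - <<'E'
from h import *
im=cv2.cvtColor(cv2.imread('pics/top0.png' if 0 else 'pics/t21.png'),cv2.COLOR_BGR2RGB)
I=[]
for fn in('top0','t21'):
    im=cv2.cvtColor(cv2.imread('pics/%s.png'%fn),cv2.COLOR_BGR2RGB)
    for (z,w) in ((.084,.12),(.004,.16)):
        W,f=toppts(im,z,.6245,.33,w,w/400); I.append(cv2.resize(cv2.cvtColor(W,cv2.COLOR_RGB2BGR),(300,300)))
cv2.imwrite('pics/cm.png',np.vstack([np.hstack(I[:2]),np.hstack(I[2:])]))
E
```

```text
(no output)
```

View pics/cm.png

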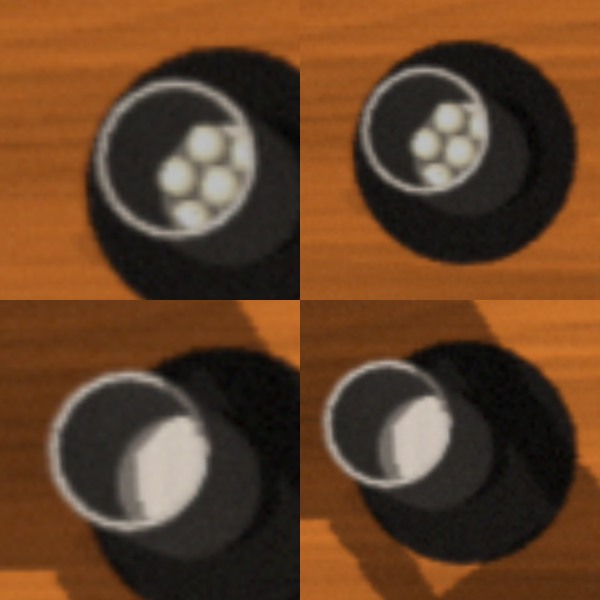

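arm_command(moves="-0.016 0.033 0 0 1; -0.016 0.033 0 0 1; -0.016 0.034 0 0 1; 0 0 0 0 1; 0 0 0 0 1")

```text
time_s: 24.5
position: [0.625, 0.3364, 0.1701]
ee_rot: [3.141, 0.001, -0.002]
ft_force: [0.2, 0.3, 1.2]
gripper_width: 0.0918
```

```bash
python3 plan.py .6248 .3395 .045 0 1 .03
```

```text
from [0.625  0.3364 0.1701] phi 0.0 tilt 0.09 n 5
-0.0000 -0.0006 0.0250 0.0 1; -0.0000 -0.0006 0.0250 0.0 1; -0.0000 -0.0006 0.0250 0.0 1; -0.0000 -0.0006 0.0250 0.0 1; -0.0000 -0.0006 0.0250 0.0 1
```

arm_command(moves="0 0 0.027 0 1; 0 0 0.027 0 1; 0 0 0.027 0 1; 0 0 0.025 0 1; 0 0 0.015 0 1")

```text
time_s: 24.92
position: [0.6253, 0.3391, 0.046]
ee_rot: [3.14, 0.005, -0.004]
ft_force: [-0.4, -0.4, -0.9]
gripper_width: 0.0918
```

arm_command(moves="0 0 0 0 1; 0 0 0 0 0.5; 0 0 0 0 0.5; 0 0 0 0 0.5; 0 0 0 0 0.5", force=10)

```text
time_s: 25.33
position: [0.6273, 0.3399, 0.0507]
ee_rot: [-3.14, -0.005, -0.004]
ft_force: [0.5, -0.6, -0.3]
gripper_width: 0.0671
```

arm_command(moves="0 0 0 0 0.5; 0 0 -0.003 0 0.5; 0 0 -0.005 0 0.5; 0 0 0 0 0.5; 0 0.006 0 0 0.5")

```text
time_s: 25.75
position: [0.6266, 0.3341, 0.0575]
ee_rot: [-3.141, -0.006, -0.002]
ft_force: [-0.2, -0.1, -1.5]
gripper_width: 0.0625
```

arm_command(moves="0 0.006 0 0 0.5; 0 0.0046 0 0 0.5; 0 0 0 0 0.5; 0 0 0.003 0 0.5; 0 0 0.004 0 0.5")

```text
time_s: 26.17
position: [0.6266, 0.3227, 0.0499]
ee_rot: [-3.141, -0.004, -0.001]
ft_force: [-1.2, -1.2, 12.7]
gripper_width: 0.0621
```

arm_command(moves="0 0 0.001 0 0.5; 0 0 0 0 0.5; 0 0 0 0 0.5")

```text
time_s: 26.42
position: [0.6266, 0.3228, 0.0493]
ee_rot: [3.142, 0.005, 0.001]
ft_force: [-2.0, -2.3, 4.7]
gripper_width: 0.0626
```

arm_command(moves="0 0 0 0 0.8; 0 0 0 0 1; 0 0 0 0 1; 0 0 -0.02 0 1; 0 0 -0.035 0 1")

```text
time_s: 26.83
position: [0.6235, 0.3214, 0.0999]
ee_rot: [3.138, 0.005, -0.011]
ft_force: [-0.4, -0.1, -0.4]
gripper_width: 0.0916
```

arm_command(moves="0 0 -0.035 0 0.8; 0 0 -0.035 0 0.6; 0 0.025 -0.03 0 0.5; 0 0.035 -0.01 0 0.45; 0 0.04 0 0 0.45")

```text
time_s: 27.25
position: [0.6283, 0.2238, 0.2178]
ee_rot: [-3.139, -0.009, -0.009]
ft_force: [1.2, -0.4, -0.5]
gripper_width: 0.0607
```

arm_command(moves="-0.005 0.04 0 0 0.45; -0.008 0.04 0 0 0.45; -0.008 0.04 0 0 0.45; -0.008 0.04 0 0 0.45; -0.008 0.04 0 0 0.45")

```text
time_s: 27.67
position: [0.5895, 0.021, 0.2138]
ee_rot: [-3.142, -0.005, -0.0]
ft_force: [0.6, 0.3, -0.2]
gripper_width: 0.0414
```

```bash
python3 - <<'E'
from h import *
snap('scene','s22.png'); snap('top','t22.png'); print(r.state()['position'])
E

```

```text
[0.58896011 0.01781056 0.21384256]
```

View pics/t22.png

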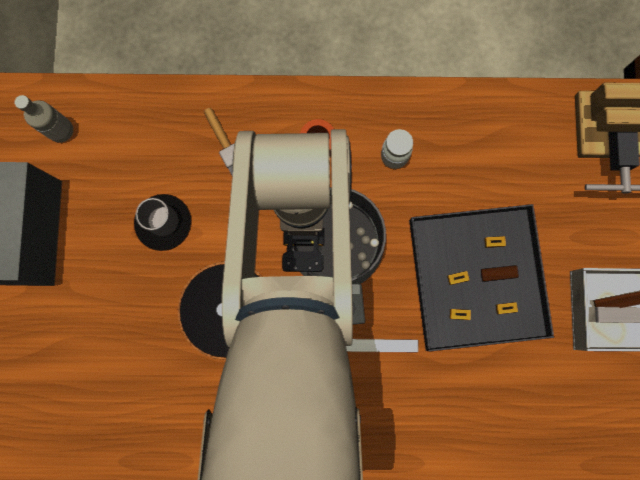

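View pics/s22.png

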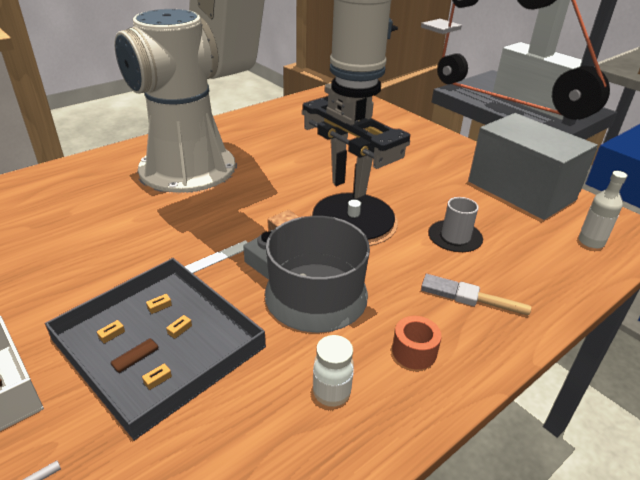

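```bash
cat >> h.py <<'E'
def bolsters(im):
    W,f=toppts(im,.020,.515,-.335,.26)
    h=cv2.cvtColor(W,cv2.COLOR_RGB2HSV)
    m=((h[...,0]>12)&(h[...,0]<32)&(h[...,1]>120)&(h[...,2]>110)).astype(np.uint8)
    m=cv2.morphologyEx(m,cv2.MORPH_CLOSE,np.ones((15,15)))
    for c in cv2.findContours(m,cv2.RETR_EXTERNAL,cv2.CHAIN_APPROX_NONE)[0]:
        if cv2.contourArea(c)<800: continue
        (cx,cy),(w,hh),a=cv2.minAreaRect(c)
        if not 18<max(w,hh)*.5<46 or min(w,hh)*.5<12: continue
        P=np.array([f(*q) for q in cv2.boxPoints(((cx,cy),(w,hh),a))]); e=P[1]-P[0]; e2=P[2]-P[1]
        L=e if np.hypot(*e)>np.hypot(*e2) else e2
        print('bolster %.4f %.4f'%f(cx,cy),'size %.1f %.1f'%(w*.5,hh*.5),'jaw phi %.1f'%((np.degrees(np.arctan2(L[1],L[0]))%180)-90))
E
python3 -c "
from h import *
bolsters(cv2.cvtColor(cv2.imread('pics/t22.png'),cv2.COLOR_BGR2RGB))"
python3 plan.py .512 -.2877 .12 13.2 .45 .038
```

```text
bolster 0.4384 -0.2902 size 40.9 20.8 jaw phi -3.3
bolster 0.4518 -0.3847 size 20.9 40.8 jaw phi 6.5
bolster 0.5121 -0.2879 size 20.9 40.7 jaw phi 13.2
bolster 0.5872 -0.3651 size 20.7 40.5 jaw phi 3.6
from [0.589  0.0178 0.2138] phi -0.1 tilt 0.10 n 9
-0.0085 0.0340 0.0104 -1.5 0.45; -0.0094 0.0337 0.0104 -1.5 0.45; -0.0103 0.0335 0.0104 -1.5 0.45; -0.0111 0.0332 0.0104 -1.5 0.45; -0.0120 0.0329 0.0104 -1.5 0.45
-0.0128 0.0326 0.0104 -1.5 0.45; -0.0136 0.0322 0.0104 -1.5 0.45; -0.0145 0.0319 0.0104 -1.5 0.45; -0.0153 0.0315 0.0104 -1.5 0.45
```

arm_command(moves="-0.0085 0.034 0.004 -1.5 0.45; -0.0094 0.0337 0.008 -1.5 0.45; -0.0103 0.0335 0.01 -1.5 0.45; -0.0111 0.0332 0.012 -1.5 0.45; -0.012 0.0329 0.012 -1.5 0.45")

```text
time_s: 28.18
position: [0.5483, -0.1481, 0.1676]
ee_rot: [3.134, 0.213, 0.001]
ft_force: [0.2, 0.8, 0.2]
gripper_width: 0.0415
```

arm_command(moves="-0.0128 0.0326 0.012 -1.5 0.45; -0.0136 0.0322 0.012 -1.5 0.45; -0.0145 0.0319 0.012 -1.5 0.45; -0.0153 0.0315 0.012 -1.5 0.45; 0 0 0 0 0.45")

```text
time_s: 28.6
position: [0.5132, -0.2872, 0.1176]
ee_rot: [-3.119, -0.372, 0.004]
ft_force: [-0.6, 0.3, 0.0]
gripper_width: 0.0413
```

arm_command(moves="0 0 0 0 0.45; 0 0 0 0 0.45; 0 0 0 0 0.45")

```text
time_s: 28.85
position: [0.5158, -0.2822, 0.1203]
ee_rot: [-3.119, -0.375, -0.001]
ft_force: [0.2, -0.1, -0.2]
gripper_width: 0.0415
```

```bash
python3 plan.py .512 -.2877 .006 13.2 .45 .03
```

```text
from [ 0.5158 -0.2822  0.1203] phi 13.7 tilt 0.03 n 4
-0.0012 0.0011 0.0286 0.1 0.45; -0.0012 0.0011 0.0286 0.1 0.45; -0.0012 0.0011 0.0286 0.1 0.45; -0.0012 0.0011 0.0286 0.1 0.45
```

arm_command(moves="-0.0012 0.0011 0.029 0 0.45; -0.0012 0.0011 0.029 0 0.45; -0.0012 0.0011 0.029 0 0.45; -0.0012 0.0011 0.02 0 0.45; 0 0 0.0055 0 0.45")

```text
time_s: 29.27
position: [0.5102, -0.2866, 0.0048]
ee_rot: [-3.117, -0.376, 0.005]
ft_force: [-0.1, 1.0, -0.3]
gripper_width: 0.0414
```

arm_command(moves="0 0 0 0 0.45; 0 0 0 0 0.45", force=20)

```text
time_s: 29.43
position: [0.5123, -0.2883, 0.0083]
ee_rot: [3.119, 0.375, 0.001]
ft_force: [-0.1, 0.4, -0.1]
gripper_width: 0.0413
```

arm_command(moves="0 0 0.001 0 0.1; 0 0 0 0 0.1; 0 0 0 0 0.1; 0 0 0 0 0.1; 0 0 0 0 0.1")

```text
time_s: 29.85
position: [0.512, -0.2891, 0.0074]
ee_rot: [3.118, 0.374, 0.002]
ft_force: [0.2, 2.7, 6.3]
gripper_width: 0.0199
```

arm_command(moves="0 0 -0.01 0 0.1; 0 0 -0.03 0 0.1; 0 0 -0.035 0 0.1; 0 0 -0.035 0 0.1; 0 0 -0.035 0 0.1")

```text
time_s: 30.27
position: [0.5108, -0.2886, 0.1534]
ee_rot: [-3.119, -0.374, 0.001]
ft_force: [0.7, -0.4, -0.6]
gripper_width: 0.0197
```

```bash
python3 - <<'E'
from h import *
snap('scene','s23.png'); print(r.state()['position'],r.state()['gripper_width'])
E
python3 plan.py .570 -.020 .185 13.2 .1 .036
```

```text
[ 0.51417642 -0.29055733  0.16055931] 0.019745221023288205
from [ 0.5142 -0.2906  0.1606] phi 13.7 tilt 0.51 n 8
0.0148 -0.0312 -0.0031 0.1 0.1; 0.0147 -0.0312 -0.0031 0.1 0.1; 0.0147 -0.0312 -0.0031 0.1 0.1; 0.0147 -0.0313 -0.0031 0.1 0.1; 0.0146 -0.0313 -0.0031 0.1 0.1
0.0146 -0.0313 -0.0031 0.1 0.1; 0.0146 -0.0313 -0.0031 0.1 0.1; 0.0145 -0.0313 -0.0031 0.1 0.1
```

View pics/s23.png

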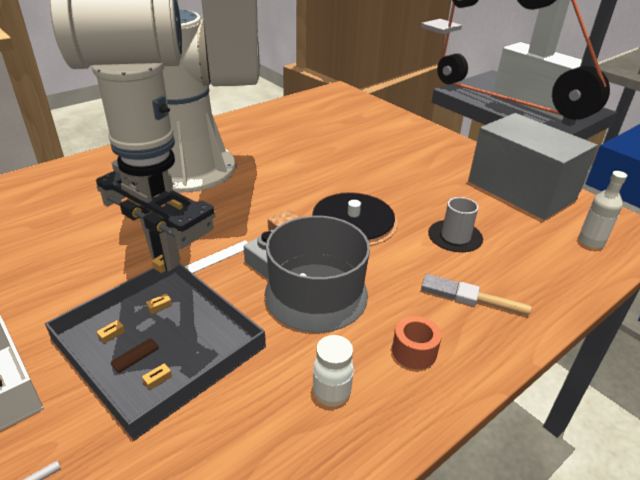

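arm_command(moves="0.01 -0.02 0 0 0.1; 0.0155 -0.033 0 0 0.1; 0.016 -0.034 0 0 0.1; 0.016 -0.034 0 0 0.1; 0.016 -0.034 0 0 0.1")

```text
time_s: 30.73
position: [0.5459, -0.1194, 0.1519]
ee_rot: [3.119, 0.373, 0.001]
ft_force: [1.1, -0.4, -0.8]
gripper_width: 0.02
```

arm_command(moves="0.016 -0.034 0 0 0.1; 0.016 -0.034 0 0 0.1; 0.012 -0.026 0.01 0 0.1; 0 0 0.02 0 0.1; 0 0 0.02 0 0.1")

```text
time_s: 31.15
position: [0.5675, -0.0172, 0.1019]
ee_rot: [3.118, 0.378, 0.004]
ft_force: [0.1, -0.4, -1.8]
gripper_width: 0.0198
```

arm_command(moves="0 0 0.025 0 0.1; 0 0 0.015 0 0.1; 0 0 0.01 0 0.1; 0 0 0 0 0.45; 0 0 0 0 0.45")

```text
time_s: 31.57
position: [0.5667, -0.0192, 0.0517]
ee_rot: [-3.119, -0.374, 0.0]
ft_force: [0.0, -0.3, 0.3]
gripper_width: 0.0313
```

arm_command(moves="0 0 0 0 0.45; 0 0 -0.03 0 0.45; 0 0 -0.04 0 0.45; 0 0 -0.035 0 0.45; -0.01 0.02 0 0 0.45")

```text
time_s: 31.98
position: [0.5671, -0.0394, 0.1648]
ee_rot: [3.118, 0.376, 0.02]
ft_force: [1.4, -0.0, 0.8]
gripper_width: 0.0414
```

```bash
python3 plan.py .4384 -.2895 .13 -3.3 .45 .037
```

```text
from [ 0.5671 -0.0394  0.1648] phi 13.8 tilt 0.74 n 8
-0.0231 0.0265 0.0044 2.1 0.45; -0.0221 0.0274 0.0044 2.1 0.45; -0.0210 0.0282 0.0044 2.1 0.45; -0.0200 0.0289 0.0044 2.1 0.45; -0.0189 0.0297 0.0044 2.1 0.45
-0.0178 0.0304 0.0044 2.1 0.45; -0.0166 0.0310 0.0044 2.1 0.45; -0.0154 0.0316 0.0044 2.1 0.45
```

arm_command(moves="-0.0231 0.0265 0 2.1 0.45; -0.0221 0.0274 0 2.1 0.45; -0.021 0.0282 0 2.1 0.45; -0.02 0.0289 0.005 2.1 0.45; -0.0189 0.0297 0.01 2.1 0.45")

```text
time_s: 32.4
position: [0.4816, -0.1991, 0.1439]
ee_rot: [3.138, 0.085, 0.007]
ft_force: [0.1, -0.5, 0.0]
gripper_width: 0.041
```

arm_command(moves="-0.0178 0.0304 0.015 2.1 0.45; -0.0166 0.031 0.015 2.1 0.45; -0.0154 0.0316 0.015 2.1 0.45; 0 0 0 0 0.45; 0 0 0 0 0.45")

```text
time_s: 32.82
position: [0.4323, -0.2927, 0.0969]
ee_rot: [3.14, -0.091, 0.001]
ft_force: [-0.4, 0.2, 1.0]
gripper_width: 0.0412
```

```bash
python3 - <<'E'
from h import *
snap('scene','s24.png')
bolsters(snap('top','t24.png'))
E
python3 plan.py .4384 -.2895 .006 -3.3 .45 .03
```

```text
bolster 0.4383 -0.2875 size 32.6 18.5 jaw phi -2.5
bolster 0.5871 -0.3649 size 21.0 41.0 jaw phi 3.8
from [ 0.4337 -0.2913  0.0975] phi -3.1 tilt 0.10 n 4
0.0011 -0.0005 0.0229 0.0 0.45; 0.0011 -0.0005 0.0229 0.0 0.45; 0.0011 -0.0005 0.0229 0.0 0.45; 0.0011 -0.0005 0.0229 0.0 0.45
```

View pics/t24.png

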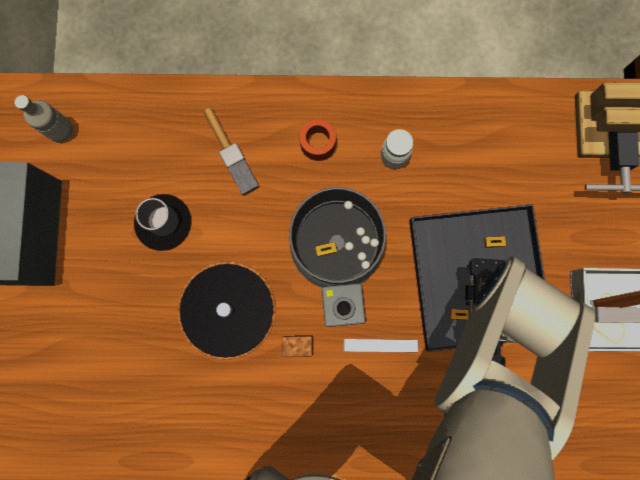

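arm_command(moves="0.0011 -0.0005 0.025 0 0.45; 0.0011 -0.0005 0.025 0 0.45; 0.0011 -0.0005 0.025 0 0.45; 0.0011 -0.0005 0.012 0 0.45; 0 0 0.004 0 0.45")

```text
time_s: 33.33
position: [0.4377, -0.2879, 0.0044]
ee_rot: [-3.139, 0.083, 0.002]
ft_force: [-0.9, -0.0, 6.3]
gripper_width: 0.041
```

arm_command(moves="0 0 0 0 0.1; 0 0 0 0 0.1; 0 0 0 0 0.1; 0 0 0 0 0.1; 0 0 0 0 0.1")

```text
time_s: 33.75
position: [0.4383, -0.2898, 0.0065]
ee_rot: [3.14, -0.086, 0.003]
ft_force: [0.8, 1.7, 7.5]
gripper_width: 0.0194
```

arm_command(moves="0 0 -0.01 0 0.1; 0 0 -0.03 0 0.1; 0 0 -0.035 0 0.1; 0 0 -0.035 0 0.1; 0 0 -0.035 0 0.1")

```text
time_s: 34.17
position: [0.4368, -0.2892, 0.1526]
ee_rot: [-3.14, 0.086, 0.001]
ft_force: [0.7, -0.5, -1.4]
gripper_width: 0.0199
```

```bash
python3 plan.py .598 -.025 .16 0 .1 .036
```

```text
from [ 0.4368 -0.2892  0.1526] phi -3.1 tilt 0.02 n 9
0.0163 -0.0303 -0.0008 -0.3 0.1; 0.0165 -0.0302 -0.0008 -0.3 0.1; 0.0166 -0.0301 -0.0008 -0.3 0.1; 0.0168 -0.0300 -0.0008 -0.3 0.1; 0.0170 -0.0299 -0.0008 -0.3 0.1
0.0172 -0.0298 -0.0008 -0.3 0.1; 0.0174 -0.0297 -0.0008 -0.3 0.1; 0.0175 -0.0296 -0.0008 -0.3 0.1; 0.0177 -0.0295 -0.0008 -0.3 0.1
```

arm_command(moves="0.01 -0.018 0 0 0.1; 0.0165 -0.0302 -0.0008 -0.3 0.1; 0.0166 -0.0301 -0.0008 -0.3 0.1; 0.0168 -0.03 -0.0008 -0.3 0.1; 0.017 -0.0299 -0.0008 -0.3 0.1")

```text
time_s: 34.58
position: [0.5212, -0.1538, 0.1547]
ee_rot: [3.141, -0.054, 0.001]
ft_force: [0.3, 0.1, -1.6]
gripper_width: 0.0199
```

arm_command(moves="0.0172 -0.0298 0 -0.3 0.1; 0.0174 -0.0297 0 -0.3 0.1; 0.0175 -0.0296 0 -0.3 0.1; 0.0177 -0.0295 0 -0.3 0.1; 0.005 -0.011 0.01 -0.3 0.1")

```text
time_s: 35.0
position: [0.6022, -0.0241, 0.1461]
ee_rot: [-3.141, 0.009, -0.008]
ft_force: [0.4, -0.4, -0.9]
gripper_width: 0.02
```

arm_command(moves="0 0 0.025 0 0.1; 0 0 0.03 0 0.1; 0 0 0.022 0 0.1; 0 0 0.01 0 0.1; 0 0 0 0 0.1")

```text
time_s: 35.42
position: [0.5967, -0.0276, 0.0545]
ee_rot: [-3.142, 0.012, 0.007]
ft_force: [-0.3, 0.4, -0.5]
gripper_width: 0.0197
```

arm_command(moves="0 0 0 0 0.45; 0 0 0 0 0.45; 0 0 0 0 0.45; 0 0 -0.03 0 0.45; 0 0 -0.04 0 0.45")

```text
time_s: 35.83
position: [0.5968, -0.0274, 0.1257]
ee_rot: [-3.141, 0.012, 0.007]
ft_force: [1.2, 0.1, -0.2]
gripper_width: 0.0413
```

```bash
python3 plan.py .5872 -.3645 .13 3.6 .45 .037
```

```text
from [ 0.5968 -0.0274  0.1257] phi -0.4 tilt 0.27 n 10
-0.0007 0.0337 -0.0004 -0.4 0.45; -0.0009 0.0337 -0.0004 -0.4 0.45; -0.0012 0.0337 -0.0004 -0.4 0.45; -0.0014 0.0337 -0.0004 -0.4 0.45; -0.0017 0.0337 -0.0004 -0.4 0.45
-0.0019 0.0337 -0.0004 -0.4 0.45; -0.0021 0.0337 -0.0004 -0.4 0.45; -0.0024 0.0336 -0.0004 -0.4 0.45; -0.0026 0.0336 -0.0004 -0.4 0.45; -0.0028 0.0336 -0.0004 -0.4 0.45
```

Need more height before crossing the rim: first row up.

arm_command(moves="0 0 -0.035 0 0.45; -0.0007 0.0337 0 -0.4 0.45; -0.0009 0.0337 0 -0.4 0.45; -0.0012 0.0337 0 -0.4 0.45; -0.0014 0.0337 0 -0.4 0.45")

```text
time_s: 36.25
position: [0.5956, -0.1637, 0.1637]
ee_rot: [3.141, 0.034, 0.005]
ft_force: [0.3, -0.1, -0.3]
gripper_width: 0.0414
```

arm_command(moves="-0.0017 0.0337 0 -0.4 0.45; -0.0019 0.0337 0.01 -0.4 0.45; -0.0021 0.0337 0.015 -0.4 0.45; -0.0024 0.0336 0.015 -0.4 0.45; -0.0026 0.0336 0.015 -0.4 0.45")

```text
time_s: 36.67
position: [0.5905, -0.3329, 0.1078]
ee_rot: [3.139, 0.087, 0.004]
ft_force: [0.9, 0.8, -1.0]
gripper_width: 0.0415
```

arm_command(moves="-0.0028 0.0336 0 -0.4 0.45; 0 0 0 0 0.45; 0 0 0 0 0.45; 0 0 0 0 0.45")

```text
time_s: 37.0
position: [0.5894, -0.3643, 0.1076]
ee_rot: [3.14, 0.097, 0.002]
ft_force: [-0.7, 0.1, 0.1]
gripper_width: 0.0415
```

```bash
python3 - <<'E'
from h import *
bolsters(snap('top','t25.png'))
E
python3 plan.py .5872 -.3645 .006 3.6 .45 .03
```

```text
bolster 0.5860 -0.3647 size 19.6 35.8 jaw phi 1.1
from [ 0.5896 -0.3636  0.1076] phi 3.6 tilt 0.05 n 4
-0.0006 0.0002 0.0254 -0.0 0.45; -0.0006 0.0002 0.0254 -0.0 0.45; -0.0006 0.0002 0.0254 -0.0 0.45; -0.0006 0.0002 0.0254 -0.0 0.45
```

View pics/t25.png

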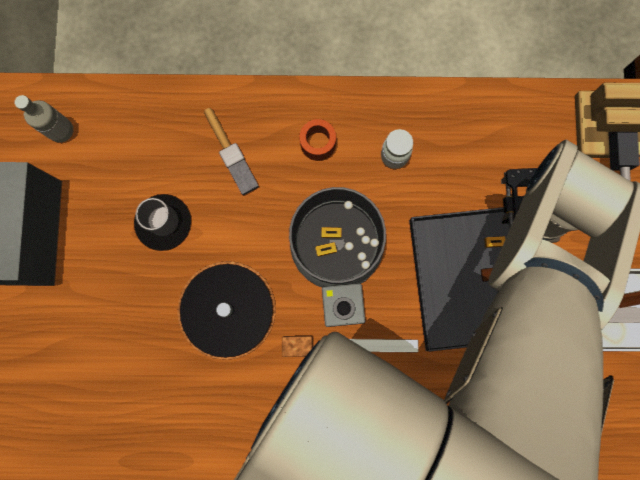

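arm_command(moves="-0.0006 0 0.028 0 0.45; -0.0006 0 0.028 0 0.45; -0.0006 0 0.026 0 0.45; -0.0005 0 0.014 0 0.45; 0 0 0.0045 0 0.45")

```text
time_s: 37.47
position: [0.5856, -0.3623, 0.0043]
ee_rot: [-3.138, -0.1, 0.005]
ft_force: [-14.0, 9.7, 33.5]
gripper_width: 0.0415
```

arm_command(moves="0 0 0 0 0.1; 0 0 0 0 0.1; 0 0 0 0 0.1; 0 0 0 0 0.1; 0 0 0 0 0.1")

```text
time_s: 37.88
position: [0.5879, -0.3648, 0.0075]
ee_rot: [3.139, 0.098, 0.003]
ft_force: [0.2, 2.4, 5.9]
gripper_width: 0.0199
```

arm_command(moves="0 0 -0.01 0 0.1; 0 0 -0.03 0 0.1; 0 0 -0.035 0 0.1; 0 0 -0.035 0 0.1; 0 0 -0.035 0 0.1")

```text
time_s: 38.3
position: [0.5864, -0.3645, 0.1531]
ee_rot: [-3.14, -0.098, 0.001]
ft_force: [0.5, -0.1, -0.2]
gripper_width: 0.0196
```

```bash
python3 plan.py .62 -.035 .16 0 .1 .036
```

```text
from [ 0.5864 -0.3645  0.1531] phi 3.6 tilt 0.03 n 10
0.0054 -0.0327 -0.0007 0.4 0.1; 0.0052 -0.0327 -0.0007 0.4 0.1; 0.0050 -0.0327 -0.0007 0.4 0.1; 0.0048 -0.0328 -0.0007 0.4 0.1; 0.0046 -0.0328 -0.0007 0.4 0.1
0.0044 -0.0328 -0.0007 0.4 0.1; 0.0042 -0.0329 -0.0007 0.4 0.1; 0.0040 -0.0329 -0.0007 0.4 0.1; 0.0038 -0.0329 -0.0007 0.4 0.1; 0.0036 -0.0329 -0.0007 0.4 0.1
```

arm_command(moves="0.0034 -0.02 0 0.4 0.1; 0.0052 -0.0327 -0.0007 0.4 0.1; 0.005 -0.0327 -0.0007 0.4 0.1; 0.0048 -0.0328 -0.0007 0.4 0.1; 0.0046 -0.0328 -0.0007 0.4 0.1")

```text
time_s: 38.72
position: [0.6025, -0.2115, 0.1547]
ee_rot: [3.141, 0.041, 0.001]
ft_force: [0.6, 0.4, -0.9]
gripper_width: 0.0199
```

arm_command(moves="0.0044 -0.0328 0 0.4 0.1; 0.0042 -0.0329 0 0.4 0.1; 0.004 -0.0329 0 0.4 0.1; 0.0038 -0.0329 0 0.4 0.1; 0.0036 -0.0329 0 0.4 0.1")

```text
time_s: 39.13
position: [0.6203, -0.0466, 0.1546]
ee_rot: [3.141, -0.012, 0.0]
ft_force: [0.8, -0.4, -0.2]
gripper_width: 0.0196
```

arm_command(moves="0 -0.016 0.005 0 0.1; 0 0 0.025 0 0.1; 0 0 0.03 0 0.1; 0 0 0.02 0 0.1; 0 0 0.01 0 0.1")

```text
time_s: 39.55
position: [0.6189, -0.0318, 0.0618]
ee_rot: [-3.142, 0.011, 0.005]
ft_force: [-0.6, -0.0, -0.8]
gripper_width: 0.0196
```

arm_command(moves="0 0 0 0 0.1; 0 0 0 0 0.45; 0 0 0 0 0.45; 0 0 0 0 0.45; 0 0 -0.03 0 0.45")

```text
time_s: 39.97
position: [0.618, -0.032, 0.0909]
ee_rot: [-3.141, 0.012, 0.01]
ft_force: [-1.0, -0.7, -0.4]
gripper_width: 0.0409
```

arm_command(moves="0 0 -0.04 0 0.45; 0 0 -0.035 0 0.45; 0 0 0 0 0.45")

```text
time_s: 40.22
position: [0.6254, -0.0323, 0.1776]
ee_rot: [3.141, -0.012, 0.02]
ft_force: [1.8, -0.4, 0.9]
gripper_width: 0.0415
```

```bash
python3 plan.py .4525 -.384 .12 6.6 .45 .037
```

```text
from [ 0.6254 -0.0323  0.1776] phi -0.4 tilt 0.72 n 11
-0.0155 0.0321 0.0052 -0.6 0.45; -0.0158 0.0319 0.0052 -0.6 0.45; -0.0162 0.0317 0.0052 -0.6 0.45; -0.0165 0.0316 0.0052 -0.6 0.45; -0.0169 0.0314 0.0052 -0.6 0.45
-0.0172 0.0312 0.0052 -0.6 0.45; -0.0176 0.0310 0.0052 -0.6 0.45; -0.0179 0.0308 0.0052 -0.6 0.45; -0.0183 0.0306 0.0052 -0.6 0.45; -0.0186 0.0304 0.0052 -0.6 0.45
-0.0189 0.0302 0.0052 -0.6 0.45
```

arm_command(moves="-0.0155 0.0321 0 -0.6 0.45; -0.0158 0.0319 0 -0.6 0.45; -0.0162 0.0317 0 -0.6 0.45; -0.0165 0.0316 0.003 -0.6 0.45; -0.0169 0.0314 0.008 -0.6 0.45")

```text
time_s: 40.63
position: [0.5423, -0.1936, 0.16]
ee_rot: [3.139, 0.072, 0.006]
ft_force: [1.1, -0.9, 0.5]
gripper_width: 0.0412
```

arm_command(moves="-0.0172 0.0312 0.01 -0.6 0.45; -0.0176 0.031 0.01 -0.6 0.45; -0.0179 0.0308 0.01 -0.6 0.45; -0.0183 0.0306 0.012 -0.6 0.45; -0.0186 0.0304 0.012 -0.6 0.45")

```text
time_s: 41.05
position: [0.4623, -0.3534, 0.1048]
ee_rot: [3.136, 0.153, 0.003]
ft_force: [-0.0, 0.3, -0.5]
gripper_width: 0.0414
```

arm_command(moves="-0.0189 0.0302 0 -0.6 0.45; 0 0 0 0 0.45; 0 0 0 0 0.45; 0 0 0 0 0.45")

```text
time_s: 41.38
position: [0.4472, -0.3833, 0.1047]
ee_rot: [3.137, 0.167, 0.002]
ft_force: [0.4, 0.2, 0.2]
gripper_width: 0.041
```

```bash
python3 - <<'E'
from h import *
snap('scene','s26.png')
bolsters(snap('top','t26.png'))
E
python3 plan.py .4525 -.384 .006 6.6 .45 .03
```

```text
bolster 0.4512 -0.3839 size 19.5 39.2 jaw phi 8.1
from [ 0.4476 -0.3824  0.1045] phi 6.2 tilt 0.05 n 4
0.0012 0.0005 0.0246 -0.1 0.45; 0.0012 0.0005 0.0246 -0.1 0.45; 0.0012 0.0005 0.0246 -0.1 0.45; 0.0012 0.0005 0.0246 -0.1 0.45
```

View pics/t26.png

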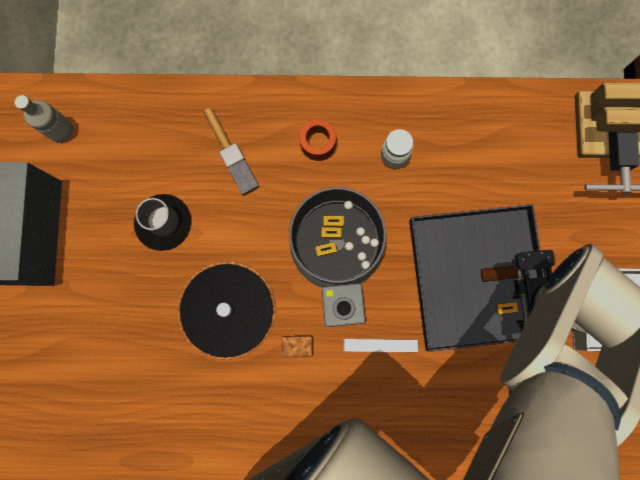

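View pics/s26.png

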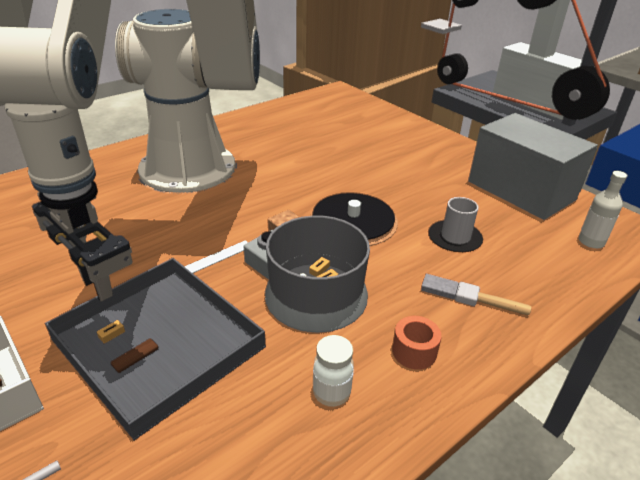

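arm_command(moves="0.0012 0.0005 0.025 0 0.45; 0.0012 0.0005 0.028 0 0.45; 0.0012 0.0005 0.022 0 0.45; 0.0012 0.0005 0.013 0 0.45; 0 0 0.006 0 0.45")

```text
time_s: 41.9
position: [0.4519, -0.3832, 0.0084]
ee_rot: [-3.135, -0.172, 0.002]
ft_force: [-0.3, -0.1, 0.5]
gripper_width: 0.0413
```

arm_command(moves="0 0 0.0025 0 0.45; 0 0 0.001 0 0.1; 0 0 0 0 0.1; 0 0 0 0 0.1; 0 0 0 0 0.1")

```text
time_s: 42.32
position: [0.4523, -0.3852, 0.0075]
ee_rot: [3.136, 0.169, 0.002]
ft_force: [0.4, 1.0, 2.5]
gripper_width: 0.0197
```

arm_command(moves="0 0 0 0 0.1; 0 0 -0.01 0 0.1; 0 0 -0.03 0 0.1; 0 0 -0.035 0 0.1; 0 0 -0.035 0 0.1")

```text
time_s: 42.73
position: [0.451, -0.3842, 0.1177]
ee_rot: [-3.136, -0.169, 0.002]
ft_force: [0.3, -0.8, -1.2]
gripper_width: 0.0196
```

```bash
python3 plan.py .600 -.005 .16 0 .1 .036
```

```text
from [ 0.451  -0.3842  0.1177] phi 6.2 tilt 0.10 n 12
0.0157 -0.0301 -0.0035 0.5 0.1; 0.0155 -0.0302 -0.0035 0.5 0.1; 0.0152 -0.0304 -0.0035 0.5 0.1; 0.0149 -0.0305 -0.0035 0.5 0.1; 0.0147 -0.0306 -0.0035 0.5 0.1
0.0144 -0.0308 -0.0035 0.5 0.1; 0.0141 -0.0309 -0.0035 0.5 0.1; 0.0138 -0.0310 -0.0035 0.5 0.1; 0.0135 -0.0311 -0.0035 0.5 0.1; 0.0133 -0.0313 -0.0035 0.5 0.1
0.0130 -0.0314 -0.0035 0.5 0.1; 0.0127 -0.0315 -0.0035 0.5 0.1
```

```bash
python3 plan.py .585 .010 .165 0 .1 .036
```

```text
from [ 0.451  -0.3842  0.1177] phi 6.2 tilt 0.10 n 12
0.0146 -0.0315 -0.0039 0.5 0.1; 0.0143 -0.0316 -0.0039 0.5 0.1; 0.0141 -0.0317 -0.0039 0.5 0.1; 0.0138 -0.0318 -0.0039 0.5 0.1; 0.0135 -0.0320 -0.0039 0.5 0.1
0.0132 -0.0321 -0.0039 0.5 0.1; 0.0129 -0.0322 -0.0039 0.5 0.1; 0.0126 -0.0323 -0.0039 0.5 0.1; 0.0123 -0.0324 -0.0039 0.5 0.1; 0.0120 -0.0325 -0.0039 0.5 0.1
0.0118 -0.0326 -0.0039 0.5 0.1; 0.0115 -0.0328 -0.0039 0.5 0.1
```

arm_command(moves="0.0146 -0.0315 -0.01 0.5 0.1; 0.0143 -0.0316 -0.01 0.5 0.1; 0.0141 -0.0317 -0.01 0.5 0.1; 0.0138 -0.0318 -0.006 0.5 0.1; 0.0135 -0.032 -0.004 0.5 0.1")

```text
time_s: 43.15
position: [0.5079, -0.2192, 0.1581]
ee_rot: [3.139, 0.099, 0.002]
ft_force: [0.8, -1.1, -1.4]
gripper_width: 0.0195
```

arm_command(moves="0.0132 -0.0321 0 0.5 0.1; 0.0129 -0.0322 0 0.5 0.1; 0.0126 -0.0323 0 0.5 0.1; 0.0123 -0.0324 0 0.5 0.1; 0.012 -0.0325 0 0.5 0.1")

```text
time_s: 43.57
position: [0.5629, -0.0545, 0.1572]
ee_rot: [3.141, 0.031, 0.001]
ft_force: [0.1, -0.3, -0.9]
gripper_width: 0.0195
```

arm_command(moves="0.0118 -0.0326 0 0.5 0.1; 0.0115 -0.0328 0 0.5 0.1; 0 0 0 0 0.1; 0 0 0 0 0.1; 0 0 0 0 0.1")

```text
time_s: 43.98
position: [0.5846, 0.0094, 0.1567]
ee_rot: [3.141, 0.006, -0.001]
ft_force: [0.2, -0.1, -1.1]
gripper_width: 0.0201
```

```bash
python3 plan.py .585 .010 .066 0 .1 .025
```

```text
from [0.5846 0.0094 0.1567] phi 0.2 tilt 0.03 n 4
0.0001 -0.0002 0.0227 0.1 0.1; 0.0001 -0.0002 0.0227 0.1 0.1; 0.0001 -0.0002 0.0227 0.1 0.1; 0.0001 -0.0002 0.0227 0.1 0.1
```

arm_command(moves="0 0 0.023 0 0.1; 0 0 0.028 0 0.1; 0 0 0.025 0 0.1; 0 0 0.013 0 0.1; 0 0 0 0 0.1")

```text
time_s: 44.4
position: [0.5823, 0.008, 0.0646]
ee_rot: [3.141, 0.002, -0.009]
ft_force: [0.0, -1.5, -0.9]
gripper_width: 0.0199
```

arm_command(moves="0 0 0 0 0.4; 0 0 0 0 0.4; 0 0 0 0 0.4; 0 0 -0.03 0 0.4; 0 0 -0.04 0 0.4")

```text
time_s: 44.82
position: [0.5831, 0.0094, 0.1365]
ee_rot: [3.141, 0.005, -0.007]
ft_force: [0.7, 0.1, -0.2]
gripper_width: 0.0366
```

arm_command(moves="0 0 -0.04 0 0.5; 0 0 0 0 0.6; 0 0 0 0 0.6")

```text
time_s: 45.07
position: [0.5874, 0.0095, 0.1813]
ee_rot: [-3.142, -0.005, -0.011]
ft_force: [0.1, 0.6, -0.4]
gripper_width: 0.0544
```

```bash
python3 plan.py .4435 .183 .165 0 .6 .036
```

```text
from [0.5874 0.0095 0.1813] phi 0.2 tilt 0.41 n 7
-0.0205 -0.0248 0.0023 0.0 0.6; -0.0205 -0.0248 0.0023 0.0 0.6; -0.0205 -0.0248 0.0023 0.0 0.6; -0.0205 -0.0248 0.0023 0.0 0.6; -0.0205 -0.0248 0.0023 0.0 0.6
-0.0205 -0.0248 0.0023 0.0 0.6; -0.0205 -0.0248 0.0023 0.0 0.6
```

arm_command(moves="-0.0205 -0.0248 0 0 0.6; -0.0205 -0.0248 0 0 0.6; -0.0205 -0.0248 0 0 0.6; -0.0205 -0.0248 0 0 0.6; -0.0205 -0.0248 0 0 0.6")

```text
time_s: 45.48
position: [0.4804, 0.1339, 0.1766]
ee_rot: [3.141, 0.004, -0.002]
ft_force: [0.9, -0.3, -0.7]
gripper_width: 0.055
```

arm_command(moves="-0.0205 -0.0248 0 0 0.6; -0.0205 -0.0248 0 0 0.6; 0 0 0 0 0.6; 0 0 0 0 0.6")

```text
time_s: 45.82
position: [0.4397, 0.1835, 0.1768]
ee_rot: [3.141, 0.009, -0.001]
ft_force: [0.2, 0.1, -0.1]
gripper_width: 0.0552
```

```bash
python3 - <<'E'
from h import *
snap('scene','s27.png'); snap('top','t27.png')
for f,c,z in(('t26','top',.048),):
    im=cv2.imread('pics/%s.png'%f)
    m=np.zeros(im.shape[:2],np.uint8); m[290:330,200:250]=(im.min(2)[290:330,200:250]>130)
    n,l,st,ce=cv2.connectedComponentsWithStats(m)
    for i in range(1,n):
        if st[i,4]>40: print(ce[i],st[i],at('top',ce[i],z))
for d in r.mark_of('lid','scene')[:2]: print(d, at('scene',d['point'],.004))
E
python3 plan.py .4435 .183 .022 0 .6 .03
```

```text
[223.0137931  309.23448276] [217 303  13  14 145] [0.44271372 0.18231418 0.048     ]
{'point': [354.1, 218.3], 'conf': 0.58} [0.44492026 0.18629835 0.004     ]
from [0.4415 0.1822 0.1772] phi 0.2 tilt 0.02 n 6
0.0003 -0.0001 0.0259 0.0 0.6; 0.0003 -0.0001 0.0259 0.0 0.6; 0.0003 -0.0001 0.0259 0.0 0.6; 0.0003 -0.0001 0.0259 0.0 0.6; 0.0003 -0.0001 0.0259 0.0 0.6
0.0003 -0.0001 0.0259 0.0 0.6
```

View pics/t27.png

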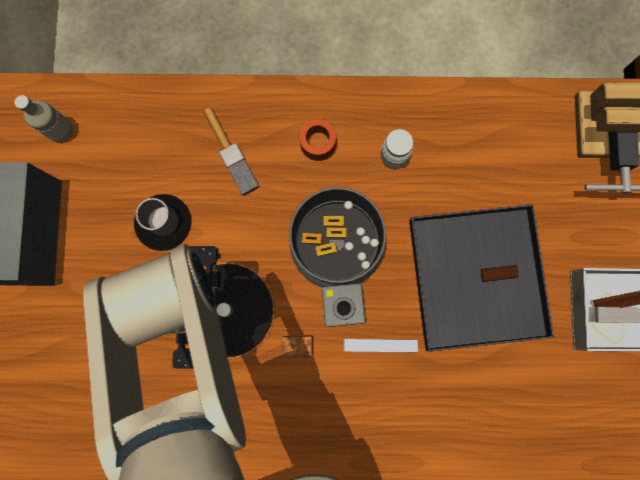

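View pics/s27.png

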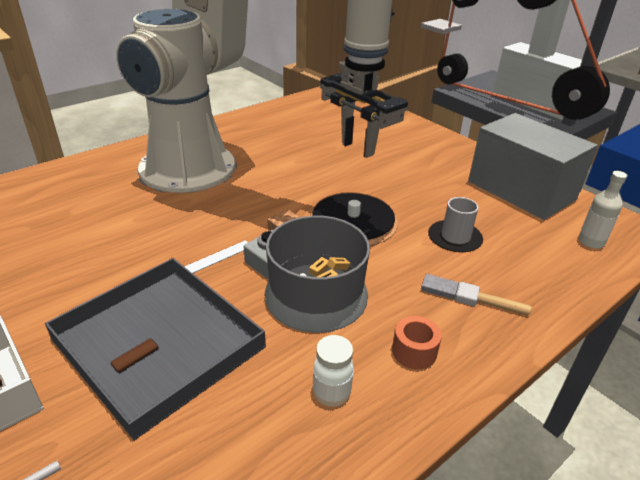

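arm_command(moves="0.0004 0 0.03 0 0.6; 0.0004 0 0.035 0 0.6; 0.0004 0 0.035 0 0.6; 0.0003 0 0.03 0 0.6; 0 0 0.016 0 0.6")

```text
time_s: 46.38
position: [0.4416, 0.181, 0.0282]
ee_rot: [3.14, 0.002, -0.005]
ft_force: [-0.9, -0.4, -0.3]
gripper_width: 0.0551
```

arm_command(moves="0 0 0.006 0 0.6; 0 0 0 0 0.6; 0 0 0 0 0.6")

```text
time_s: 46.63
position: [0.4433, 0.1824, 0.0257]
ee_rot: [3.142, 0.003, 0.0]
ft_force: [-0.1, 0.6, -0.3]
gripper_width: 0.0555
```

arm_command(moves="0 0 0.0025 0 0.6; 0 0 0 0 0.2; 0 0 0 0 0.2; 0 0 0 0 0.2; 0 0 0 0 0.2", force=25)

```text
time_s: 47.05
position: [0.4428, 0.1829, 0.0234]
ee_rot: [-3.141, -0.005, -0.001]
ft_force: [-0.6, 0.3, -0.4]
gripper_width: 0.0303
```

arm_command(moves="0 0 0 0 0.2; 0 0 0 0 0.2; 0 0 -0.01 0 0.2; 0 0 -0.02 0 0.2; 0 0 -0.03 0 0.2")

```text
time_s: 47.47
position: [0.4406, 0.182, 0.0821]
ee_rot: [3.14, 0.005, -0.007]
ft_force: [0.1, 0.6, -2.1]
gripper_width: 0.0272
```

arm_command(moves="0 0 -0.03 0 0.2; 0 0 -0.03 0 0.2; 0 0 -0.03 0 0.2; 0 0 -0.02 0 0.2; 0 0 0 0 0.2")

```text
time_s: 47.88
position: [0.4446, 0.1837, 0.1974]
ee_rot: [-3.139, -0.005, -0.01]
ft_force: [1.8, -0.3, -1.7]
gripper_width: 0.0271
```

arm_command(moves="0 0 0 0 0.2; 0 0 0 0 0.2; 0 0 0 0 0.2")

```text
time_s: 48.13
position: [0.4415, 0.1823, 0.1914]
ee_rot: [3.141, 0.005, -0.004]
ft_force: [0.2, 0.3, -2.1]
gripper_width: 0.0273
```

```bash
python3 - <<'E'
from h import *
snap('scene','s28.png'); snap('top','t28.png'); print(r.state()['position'])
# bowl mouth circle from t27/t22-free image
im=cv2.cvtColor(cv2.imread('pics/t26.png'),cv2.COLOR_BGR2RGB)
W,f=toppts(im,.12,.5836,-.0406,.22,.0004)
cv2.imwrite('pics/bowl.png',cv2.cvtColor(W,cv2.COLOR_RGB2BGR))
E
python3 plan.py .5845 -.0395 .19 0 .2 .03
```

```text
[0.44169335 0.1824267  0.19148631]
from [0.4417 0.1824 0.1915] phi 0.2 tilt 0.16 n 9
0.0158 0.0247 0.0002 0.0 0.2; 0.0158 0.0247 0.0002 0.0 0.2; 0.0158 0.0247 0.0002 0.0 0.2; 0.0158 0.0247 0.0002 0.0 0.2; 0.0158 0.0247 0.0002 0.0 0.2
0.0158 0.0247 0.0002 0.0 0.2; 0.0158 0.0247 0.0002 0.0 0.2; 0.0159 0.0247 0.0002 0.0 0.2; 0.0159 0.0247 0.0002 0.0 0.2
```

View pics/s28.png

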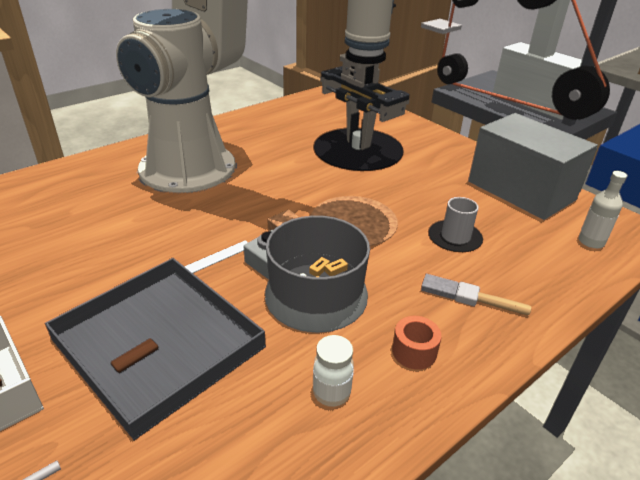

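View pics/bowl.png

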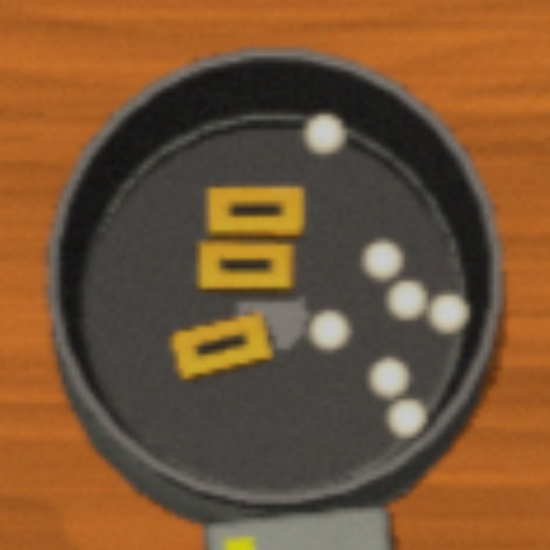

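arm_command(moves="0.0085 0.0133 0 0 0.2; 0.0142 0.0222 0 0 0.2; 0.0184 0.0288 0 0 0.2; 0.0199 0.0311 0 0 0.2; 0.0199 0.0311 0 0 0.2")

```text
time_s: 48.65
position: [0.524, 0.0553, 0.1919]
ee_rot: [3.141, 0.006, -0.003]
ft_force: [0.5, -0.0, -1.4]
gripper_width: 0.0272
```

arm_command(moves="0.0199 0.0311 0 0 0.2; 0.0184 0.0288 0 0 0.2; 0.0142 0.0222 0 0 0.2; 0.0085 0.0133 0 0 0.2; 0 0 0 0 0.2")

```text
time_s: 49.07
position: [0.5862, -0.0409, 0.1918]
ee_rot: [3.141, 0.001, -0.001]
ft_force: [0.2, 1.3, -1.5]
gripper_width: 0.0273
```

arm_command(moves="0 0 0 0 0.2; 0 0 0 0 0.2; 0 0 0 0 0.2")

```text
time_s: 49.32
position: [0.5843, -0.0374, 0.1926]
ee_rot: [-3.141, -0.007, 0.002]
ft_force: [0.2, 0.0, -1.6]
gripper_width: 0.0271
```

```bash
python3 plan.py .5836 -.0395 .142 0 .2 .02
```

```text
from [ 0.5843 -0.0374  0.1926] phi 0.2 tilt 0.06 n 3
-0.0002 0.0007 0.0169 0.1 0.2; -0.0002 0.0007 0.0169 0.1 0.2; -0.0002 0.0007 0.0169 0.1 0.2
```

arm_command(moves="-0.0003 0.0005 0.015 0 0.2; -0.0003 0.0005 0.018 0 0.2; -0.0003 0.0005 0.014 0 0.2; 0 0.0003 0.008 0 0.2; 0 0 0 0 0.2")

```text
time_s: 49.73
position: [0.5827, -0.0395, 0.1363]
ee_rot: [-3.141, -0.007, 0.005]
ft_force: [-0.7, -0.8, -2.3]
gripper_width: 0.0275
```

arm_command(moves="0 0 0.002 0 0.2; 0 0 0.0015 0 0.2; 0 0 0 0 0.2; 0 0 0 0 0.2")

```text
time_s: 50.07
position: [0.5846, -0.0404, 0.135]
ee_rot: [3.142, 0.005, 0.002]
ft_force: [-0.5, 0.4, -1.5]
gripper_width: 0.0273
```

arm_command(moves="0 0 0.0015 0 0.2; 0 0 0.001 0 0.2; 0 0 0 0 0.2; 0 0 0 0 0.2")

```text
time_s: 50.4
position: [0.5842, -0.0405, 0.1319]
ee_rot: [-3.142, -0.005, 0.0]
ft_force: [0.5, -0.1, -1.5]
gripper_width: 0.0277
```

arm_command(moves="0 0 0.001 0 0.2; 0 0 0 0 0.2; 0 0 0 0 0.2")

```text
time_s: 50.65
position: [0.5844, -0.0406, 0.1315]
ee_rot: [3.141, 0.005, 0.0]
ft_force: [-2.7, 0.1, 5.6]
gripper_width: 0.0278
```

Contact at the expected height. Release and look.

arm_command(moves="0 0 0 0 0.6; 0 0 0 0 0.6; 0 0 0 0 0.6; 0 0 0 0 0.6; 0 0 -0.02 0 0.6")

```text
time_s: 51.07
position: [0.5819, -0.0403, 0.1478]
ee_rot: [-3.141, -0.005, 0.009]
ft_force: [-1.4, -0.8, -0.9]
gripper_width: 0.055
```

arm_command(moves="0 0 -0.03 0 0.4; 0 0 -0.035 7 0.2; -0.01 -0.035 0 7 0; -0.01 -0.035 0 7 0; -0.01 -0.035 0 7 0")

```text
time_s: 51.48
position: [0.5799, 0.0683, 0.2167]
ee_rot: [-3.047, 0.764, -0.002]
ft_force: [0.8, -0.2, 0.4]
gripper_width: 0.0241
```

arm_command(moves="0 -0.035 0 7 0; 0 -0.035 0 7 0; 0 -0.035 0 7 0; 0 0 0 7 0; 0 0 0 7 0")

```text
time_s: 51.9
position: [0.6406, 0.1553, 0.2152]
ee_rot: [-2.679, 1.64, 0.0]
ft_force: [-0.2, 0.3, 0.3]
gripper_width: 0.0005
```

```bash
python3 - <<'E'
from h import *
snap('scene','s29.png'); snap('top','t29.png'); print(r.state()['position'],r.state()['joint_positions'])
im=cv2.cvtColor(cv2.imread('pics/t29.png'),cv2.COLOR_BGR2RGB)
W,f=toppts(im,.126,.5836,-.0406,.22,.0004)
cv2.imwrite('pics/lidseat.png',cv2.cvtColor(W,cv2.COLOR_RGB2BGR))
m=np.zeros(im.shape[:2],np.uint8); m[215:250,315:360]=(im.min(2)[215:250,315:360]>130)
n,l,st,ce=cv2.connectedComponentsWithStats(m)
for i in range(1,n):
    if st[i,4]>40: print(ce[i],st[i],at('top',ce[i],.156))
E
```

```text
[0.63968608 0.15390232 0.21531546] [ 2.33870239e-01  4.03568512e-01  1.55657104e+00 -9.28619052e-05
  1.18216835e+00  1.33002022e+00]
[337.66666667 230.96296296] [331 224  15  15 162] [ 0.5837227  -0.04098388  0.156     ]
```

View pics/s29.png

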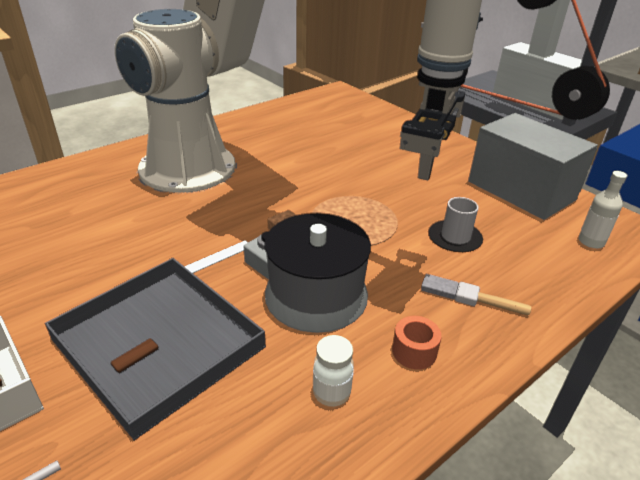

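View pics/t29.png

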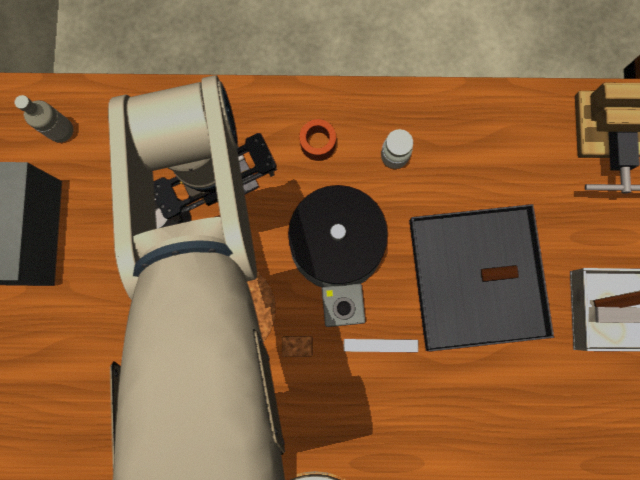

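```bash
python3 - <<'E'
from h import *
im=cv2.cvtColor(cv2.imread('pics/t29.png'),cv2.COLOR_BGR2RGB)
W,f=toppts(im,.052,.4475,-.054,.09,.0003)
cv2.imwrite('pics/btn.png',cv2.cvtColor(cv2.resize(W,(600,600)),cv2.COLOR_RGB2BGR))
for d in r.mark_of('start_top','top')[:2]: print(d, at('top',d['point'],.052))
E
python3 plan.py .4475 -.0535 .215 -90 0 .036
```

```text
{'point': [343.1, 303.9], 'conf': 0.45} [ 0.45513214 -0.0536361   0.052     ]
from [0.6396 0.1536 0.2155] phi -62.5 tilt 0.03 n 8
0.0119 0.0332 0.0001 3.4 0; 0.0139 0.0325 0.0001 3.4 0; 0.0158 0.0316 0.0001 3.4 0; 0.0176 0.0306 0.0001 3.4 0; 0.0194 0.0295 0.0001 3.4 0
0.0212 0.0283 0.0001 3.4 0; 0.0228 0.0269 0.0001 3.4 0; 0.0244 0.0255 0.0001 3.4 0
```

View pics/btn.png

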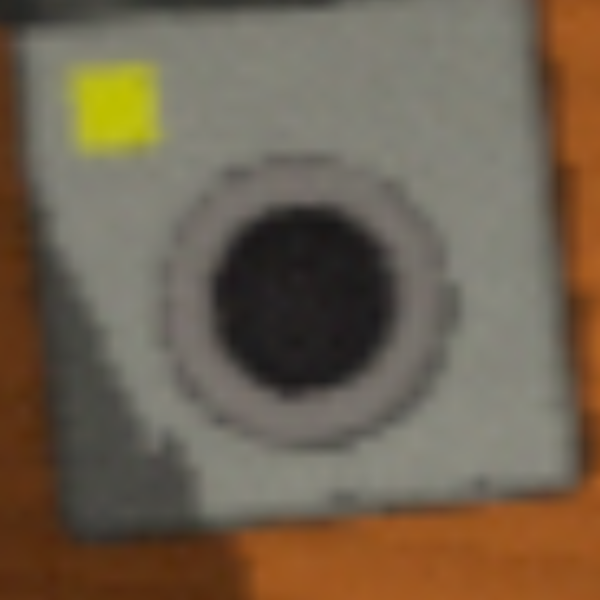

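arm_command(moves="0.0119 0.0332 0 3.4 0; 0.0139 0.0325 0 3.4 0; 0.0158 0.0316 0 3.4 0; 0.0176 0.0306 0 3.4 0; 0.0194 0.0295 0 3.4 0")

```text
time_s: 52.47
position: [0.5178, 0.023, 0.2159]
ee_rot: [-2.413, 2.011, -0.0]
ft_force: [0.9, 0.0, -0.1]
gripper_width: 0.0003
```

arm_command(moves="0.0212 0.0283 0 3.4 0; 0.0228 0.0269 0 3.4 0; 0.0244 0.0255 0 3.4 0; 0 0 0 0 0; 0 0 0 0 0")

```text
time_s: 52.88
position: [0.4464, -0.0546, 0.2163]
ee_rot: [-2.224, 2.218, -0.001]
ft_force: [0.6, 0.1, 0.6]
gripper_width: 0.0004
```

arm_command(moves="0 0 0.02 0 0; 0 0 0.02 0 0; 0 0 0 0 0; 0 0 0 0 0")

```text
time_s: 53.22
position: [0.4473, -0.0528, 0.1755]
ee_rot: [2.225, -2.216, -0.002]
ft_force: [0.4, 0.0, -0.7]
gripper_width: 0.0006
```

```bash
python3 plan.py .4480 -.0543 .07 -90 0 .025
```

```text
from [ 0.4473 -0.0528  0.1755] phi -89.8 tilt 0.10 n 5
0.0003 -0.0001 0.0211 0.0 0; 0.0003 -0.0001 0.0211 0.0 0; 0.0003 -0.0001 0.0211 0.0 0; 0.0003 -0.0001 0.0211 0.0 0; 0.0003 -0.0001 0.0211 0.0 0
```

arm_command(moves="0.0003 0 0.022 0 0; 0.0003 0 0.026 0 0; 0.0003 0 0.026 0 0; 0.0003 0 0.02 0 0; 0.0003 0 0.01 0 0")

```text
time_s: 53.63
position: [0.4475, -0.0545, 0.0709]
ee_rot: [2.225, -2.217, -0.001]
ft_force: [0.2, -0.1, 0.2]
gripper_width: 0.0004
```

arm_command(moves="0 0 0 0 0; 0 0 0 0 0; 0 0 0 0 0")

```text
time_s: 53.88
position: [0.4486, -0.0549, 0.0732]
ee_rot: [-2.223, 2.218, -0.002]
ft_force: [0.7, -0.3, 0.4]
gripper_width: 0.0004
```

```bash
python3 - <<'E'
from h import *
im=snap('scene','s30.png'); cv2.imwrite('pics/s30z.png',cv2.cvtColor(cv2.resize(im[130:290,190:350],(600,600)),cv2.COLOR_RGB2BGR)); print(r.state()['position'],r.state()['ft_force'])
E
```

```text
[ 0.44861897 -0.05494588  0.07326543] [ 0.19958575  0.89299779 -0.33327721]
```

View pics/s30z.png

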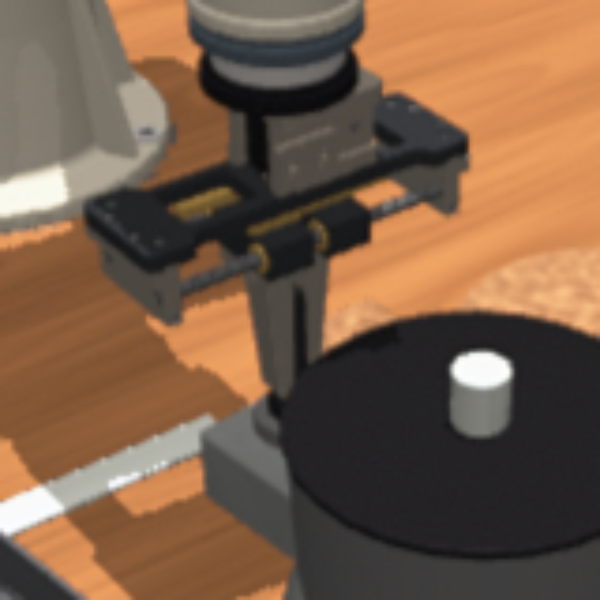

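arm_command(moves="0 0 0.004 0 0; 0 0 0.004 0 0; 0 0 0.003 0 0; 0 0 0 0 0; 0 0 0 0 0")

```text
time_s: 54.35
position: [0.4487, -0.0551, 0.0621]
ee_rot: [-2.222, 2.219, -0.003]
ft_force: [-2.6, 0.0, 18.8]
gripper_width: 0.0004
```

arm_command(moves="0 0 0.002 0 0; 0 0 0 0 0; 0 0 0 0 0")

```text
time_s: 54.6
position: [0.4489, -0.0551, 0.0617]
ee_rot: [-2.222, 2.219, -0.004]
ft_force: [-8.2, 1.3, 47.4]
gripper_width: 0.0002
```

arm_command(moves="0 0 -0.004 0 0; 0 0 -0.01 0 0; 0 0 -0.02 0 0; 0 0 -0.03 0 0; 0 0 -0.03 0 0")

```text
time_s: 55.02
position: [0.446, -0.0548, 0.1534]
ee_rot: [2.222, -2.219, -0.004]
ft_force: [0.4, -0.9, 0.1]
gripper_width: 0.0004
```

arm_command(moves="0 0 -0.03 0 0; 0.01 0.03 0 0 0; 0.01 0.03 0 0 0; 0 0 0 0 0")

```text
time_s: 55.35
position: [0.3821, -0.0753, 0.1825]
ee_rot: [2.221, -2.218, -0.004]
ft_force: [-0.7, 0.1, -1.5]
gripper_width: 0.0004
```

```bash
python3 - <<'E'
from h import *
im=snap('scene','s31.png'); snap('top','t31.png'); cv2.imwrite('pics/s31z.png',cv2.cvtColor(cv2.resize(im[180:300,210:330],(600,600)),cv2.COLOR_RGB2BGR)); print(r.state()['position'],r.state()['ft_force'])
E
```

```text
[ 0.38658707 -0.07513577  0.18311382] [ 0.50315441 -0.73143334 -0.21371033]
```

View pics/s31.png

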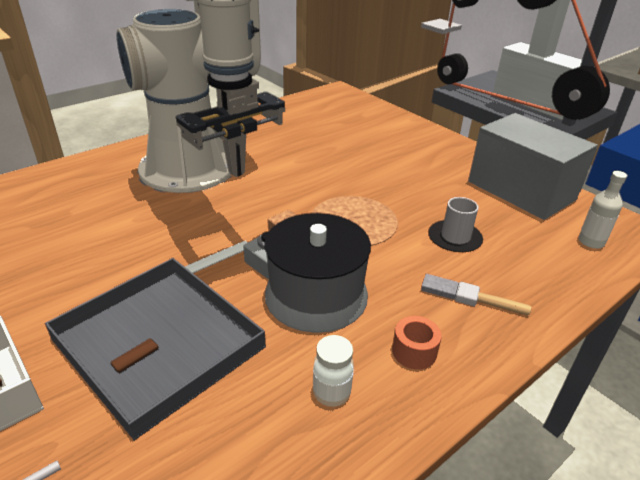

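View pics/s31z.png

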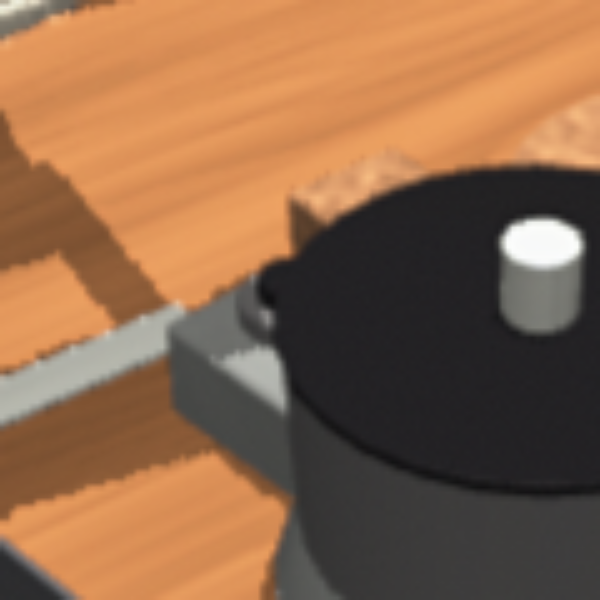

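```bash
python3 - <<'E'
from h import *
t=np.linspace(0,6.28,60)
for z in(.052,.056,.06,.064,.068):
    P=np.array([proj('scene',[.4476+.014*np.cos(a),-.0545+.014*np.sin(a),z]) for a in t])
    print(z,'minrow',P[:,1].min().round(1),'mincol',P[:,0].min().round(1), 'rel z px', ((P.min(0)-[210,180])*5).round())
# lid reference check: lid top disc edge & knob top
print(proj('scene',[.5836,-.0406,.156]))
for fn in('s30','s31'):
    im=cv2.imread('pics/%s.png'%fn); print(fn,im[226:246,262:270].max(2).T)
E
```

```text
0.052 minrow 236.3 mincol 260.2 rel z px [251. 281.]
0.056 minrow 234.7 mincol 260.1 rel z px [251. 273.]
0.06 minrow 233.1 mincol 260.1 rel z px [250. 265.]
0.064 minrow 231.4 mincol 260.0 rel z px [250. 257.]
0.068 minrow 229.8 mincol 259.9 rel z px [250. 249.]
[317.24875416 227.32807746]
s30 [[ 72  72  71  71  70  69  81 100  69  29  22  18  21  27  43  78  92  91
   83  69]
 [ 81  79  76  75  72  72  69  69  54  33  21  19  18  15  22  50  80  91
   89  74]
 [ 81  79  78  78  78  80  79  80  79  62  35  23  22  18  18  31  52  59
   64  57]
 [ 80  80  80  79  79  80  80  81  81  75  48  27  28  33  33  34  37  40
   41  39]
 [ 80  80  79  80  80  81  79  79  74  61  42  33  35  36  37  37  36  37
   36  36]
 [ 80  79  79  78  79  79  73  62  50  42  37  35  38  36  38  37  34  36
   37  36]
 [ 51  50  51  50  51  52  48  41  38  37  36  38  36  36  37  37  37  37
   37  36]
 [ 27  25  27  26  31  36  36  37  36  36  37  37  37  37  38  38  37  35
   35  37]]
s31 [[228 227 230 231 228 226 189 128  71  39  31  23  21  27  42  81 126 115
   97  76]
 [227 229 232 230 228 226 154  66  35  35  34  31  23  16  20  57 129 143
  133  95]
 [227 230 231 229 226 189 108  41  36  35  37  36  28  19  18  32  80  94
   94  71]
 [229 232 230 227 226 161  74  35  35  36  37  35  33  31  31  33  42  45
   48  41]
 [230 232 230 228 228 151  56  35  36  35  36  35  36  36  36  35  36  35
   36  37]
 [202 203 220 228 226 146  52  34  34  37  36  36  36  36  36  36  36  36
   37  36]
 [123 125 138 151 151  98  41  36  36  37  36  37  37  36  37  35  37  36
   37  35]
 [ 86  86  89  98  88  55  37  37  35  37  36  36  36  36  37  36  36  36
   36  36]]
```

View pics/t31.png

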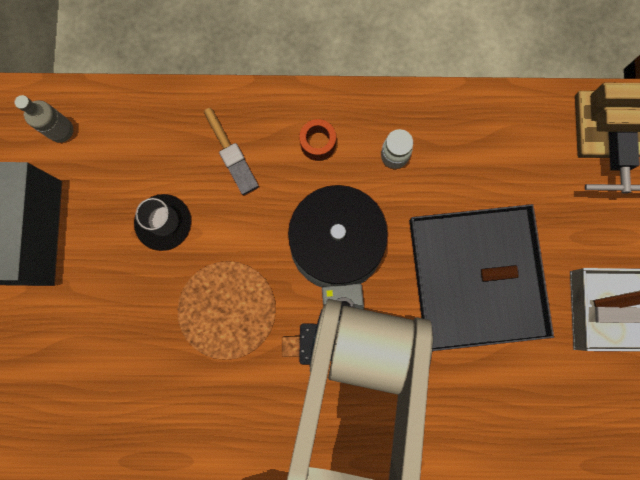

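```bash
python3 - <<'E'
from h import *
a=cv2.cvtColor(cv2.imread('pics/t31.png'),cv2.COLOR_BGR2RGB)
I=[]
for (z,x,y,w) in ((.084,.6235,.3218,.14),(.004,.6235,.3218,.14)):
    W,f=toppts(a,z,x,y,w,w/400); I.append(cv2.resize(cv2.cvtColor(W,cv2.COLOR_RGB2BGR),(350,350)))
cv2.imwrite('pics/fin.png',np.hstack(I))
E
```

```text
(no output)
```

View pics/fin.png

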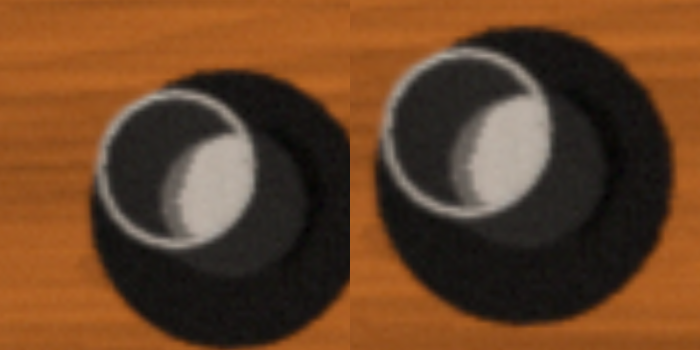

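```bash
python3 - <<'E'
from h import *
print(r.state()['time_s']); print(r.close_job())
E
```

```text
55.45
the job is handed in; nothing more can be done
None
```

I did the whole job in the order asked and handed it in at 55.5 s. The one thing that may count against it is a 47 N reading at the button press.

- **Lid and balls:** I laid the lid on the cork pad. I tipped the cup against the bowl rim to pour, shook it, and turned it upright again against the inner bowl wall. I stood it on the mat, then gripped it again to centre it.
- **Bolsters, lid, button:** I moved four bolsters from the tray into the bowl. I then put the lid back, pressed the button to its stop and let go.

**Last checks**
- **Contents:** Before the lid went on, the top picture showed all seven balls and four bolsters in the bowl. The tray held only the wooden scale.
- **Lid:** It is seated, with the knob within about 0.5 mm of its starting position.
- **Cup:** It is upright and empty, about 3 mm from the mat's centre.
- **Bystanders:** The jar, belt roll and brush look unmoved. The sanding block was partly hidden by the gripper in the last top picture, but the part showing had not moved.

**Doubtful points**
- **Button travel:** I could not read it directly. From the pictures the button top is about 67 mm high, and the finger tips stopped hard at about 62 mm, so it moved about 5 to 6 mm. The last 2 mm of commanded descent raised the wrist force to 47 N. That is under the 120 N wrist limit but over the 40 N limit for the arm or gripper body. Only the finger tips were touching.
- **Tray floor:** The finger tips bumped it once, with about 34 N vertically (38 N in all), while picking up the third bolster.

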